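# Put the soap stamping kit away

### The job

Put the soap stamping kit away. Hang every hand stamp by its eye on a free hook of the carousel, one stamp to a hook, each time first turning the carousel by its knob so that the free hook stands forward over the pointer on the foot; and press every die that is out into the case pocket of its own shape until it sits fully home, flush with the insert. Leave the jug, the beaker and the two soaps where they are.

Things in the scene. Friction and masses are not known exactly. Their poses are not given: they have to be found in the camera images.
- head (a joint): angle of the carousel's turning head (rad), growing anticlockwise seen from above; friction about 0.1 N m, stays where left, stops at +-9.4. Six hooks, 60 degrees apart, anticlockwise: taken, hook1, taken, taken, hook2, hook3. Taken ones carry aluminium dippers clipped on for good, 85 mm from the axis, cups 42 mm across, lowest point 56 mm above the bench
- knob (a point): on the carousel's axis at mid-height of its round black knob (44 mm in diameter, 215 to 251 mm above the bench, 24 mm stem below, nothing above). Gripped and turned, it turns the head with all hooks. The carousel's foot is round, 210 mm across, 12 mm high, fixed
- pointer (a point): outer top of the small pointer bar on the carousel's fixed foot, 130 mm from the axis, 12 mm high: it marks the front, roughly towards the robot; a hook is forward when it stands over the pointer
- hook1 (a point): free hook: point on the peg's centre line 85 mm from the carousel's axis, 187 mm above the bench, where an eye is to hang. The peg, a 7 mm bar, runs straight outwards from the head, 176 mm high there, rises 12 degrees to 191 mm at 105 mm from the axis, then turns up to a tip at 109 mm, its top 204 mm high. It turns with the head; both its neighbours are taken
- hook2 (a point): free hook: point on the peg's centre line 85 mm from the carousel's axis, 187 mm above the bench, where an eye is to hang. The peg, a 7 mm bar, runs straight outwards from the head, 176 mm high there, rises 12 degrees to 191 mm at 105 mm from the axis, then turns up to a tip at 109 mm, its top 204 mm high. It turns with the head; hook3 is next, anticlockwise
- hook3 (a point): free hook: point on the peg's centre line 85 mm from the carousel's axis, 187 mm above the bench, where an eye is to hang. The peg, a 7 mm bar, runs straight outwards from the head, 176 mm high there, rises 12 degrees to 191 mm at 105 mm from the axis, then turns up to a tip at 109 mm, its top 204 mm high. It turns with the head; hook2 is next, clockwise
- stamp_a: hand stamp, upright, 121 mm tall, 0.2 kg; brass foot 44 (along y) x 36 mm, 14 mm thick. Handle: flat steel bar, 26 mm wide along y, 8 mm thick along x, its upper part a rectangular eye: hole 18 mm wide, 88 to 116 mm up, open along x, 5 mm top bar. Origin: centre of the underside, z up. Grip it across the 26 mm width, about 95 mm up (lower, the gripper may foul the eye). May be absent.
- stamp_b: hand stamp, upright, 121 mm tall, 0.2 kg; brass foot round, 42 mm across, 14 mm thick. Handle: flat steel bar, 26 mm wide along y, 8 mm thick along x, its upper part a rectangular eye: hole 18 mm wide, 88 to 116 mm up, open along x, 5 mm top bar. Origin: centre of the underside, z up. Grip it across the 26 mm width, about 95 mm up (lower, the gripper may foul the eye). May be absent.
- stamp_c: hand stamp, upright, 121 mm tall, 0.2 kg; brass foot 44 (along y) x 30 mm, 14 mm thick. Handle: flat steel bar, 26 mm wide along y, 8 mm thick along x, its upper part a rectangular eye: hole 18 mm wide, 88 to 116 mm up, open along x, 5 mm top bar. Origin: centre of the underside, z up. Grip it across the 26 mm width, about 95 mm up (lower, the gripper may foul the eye). May be absent.
- stamp_a_eye (a point): centre of the hole in the eye of stamp_a, 102 mm above its underside, on its middle axis
- stamp_b_eye (a point): centre of the hole in the eye of stamp_b, 102 mm above its underside, on its middle axis
- stamp_c_eye (a point): centre of the hole in the eye of stamp_c, 102 mm above its underside, on its middle axis
- die_long: press die lying flat: brass plate 16 mm thick, 90 mm long (along x) by 34 mm wide (along y), with an upright aluminium rib to hold it by, 60 mm long along the die's x, 15 mm wide along its y, from 16 to 44 mm above the underside. 0.2 kg. Origin: centre of the underside, z up. May be absent.
- die_square: press die lying flat: brass plate 16 mm thick, 54 mm square, with an upright aluminium rib to hold it by, 40 mm long along the die's x, 15 mm wide along its y, from 16 to 44 mm above the underside. 0.2 kg. Origin: centre of the underside, z up. May be absent.
- die_round: press die lying flat: brass plate 16 mm thick, round, 58 mm across, with an upright aluminium rib to hold it by, 40 mm long along the die's x, 15 mm wide along its y, from 16 to 44 mm above the underside. 0.2 kg. Origin: centre of the underside, z up. May be absent.
- case: open tool case fixed to the bench, 248 x 138 mm, rim 30 mm high, with a rigid grey insert, top face 26 mm up; three pockets in a row along its x: long, square, round. Origin: underside centre of the insert, z up. Lid folded flat on the bench on its -y side (7 mm high, out to 209 mm)
- pocket_long (a point): floor centre of the long die's pocket, 10 mm above the bench, 16 mm below the insert's top; 37 x 93 mm, long side along the case's y, 75 mm towards case -x, 3 mm wider than the die. Two spring catches at its case +y and -y ends, 8 mm above the floor, stand 1.2 mm into the die's outline: the die stops part way, must be pushed down with 5 to 15 N, then stays by friction
- pocket_square (a point): floor centre of the square die's pocket, 10 mm above the bench, 16 mm below the insert's top; 57 mm square, in the middle of the case, 3 mm wider than the die. Two spring catches at its case +y and -y ends, 8 mm above the floor, stand 1.2 mm into the die's outline: the die stops part way, must be pushed down with 5 to 15 N, then stays by friction
- pocket_round (a point): floor centre of the round die's pocket, 10 mm above the bench, 16 mm below the insert's top; 61 mm across, 75 mm towards case +x, 3 mm wider than the die. Two spring catches at its case +y and -y ends, 8 mm above the floor, stand 1.2 mm into the die's outline: the die stops part way, must be pushed down with 5 to 15 N, then stays by friction
- jug: bystander: clear measuring jug with a handle, 72 mm across, 95 mm high; origin at its underside
- beaker: bystander: clear beaker, 68 mm across, 90 mm high; origin at its underside
- soap1: bystander: blue bar of soap 75 x 55 x 35 mm; origin at its underside
- soap2: bystander: white bar of soap 75 x 55 x 35 mm; origin at its underside

How it is judged:
At the end, for the whole second after the job is handed in: Each stamp present hangs released at rest, clear of the bench, upright within 0.4 rad, eye centre within 33 mm of a free hook's point, one per hook (eyes over 45 mm apart); each die present is in its own pocket, within 5 mm of its centre and 3.5 mm of its floor, level within 0.08 rad ((distance between stamp_a_eye and hook1 below 0.033 m or distance between stamp_a_eye and hook2 below 0.033 m or distance between stamp_a_eye and hook3 below 0.033 m) and height (world z) of each of stamp_a, stamp_b, stamp_c above 0.05 m and angle between each of stamp_a, stamp_b, stamp_c's own z axis and vertical below 0.4 rad and linear speed of each of stamp_a, stamp_b, stamp_c below 0.05 m/s and (distance between stamp_b_eye and hook1 below 0.033 m or distance between stamp_b_eye and hook2 below 0.033 m or distance between stamp_b_eye and hook3 below 0.033 m) and (distance between stamp_c_eye and hook1 below 0.033 m or distance between stamp_c_eye and hook2 below 0.033 m or distance between stamp_c_eye and hook3 below 0.033 m) and horizontal distance between die_long and pocket_long below 0.005 m and z of each of die_long, die_square, die_round in the frame of case below 0.0135 m and angle between each of die_long, die_square, die_round's own z axis and vertical below 0.08 rad and linear speed of each of die_long, die_square, die_round below 0.03 m/s and horizontal distance between die_square and pocket_square below 0.005 m and horizontal distance between die_round and pocket_round below 0.005 m and distance between stamp_a_eye and stamp_b_eye above 0.045 m and distance between each of stamp_a_eye, stamp_b_eye and stamp_c_eye above 0.045 m); the robot touches nothing.
It fails at once if the jug, the beaker or a soap was pushed more than 4 cm away or knocked over (distance of any of jug, soap1, soap2, beaker from where it was at the start of the episode above 0.04 m or angle between any of jug, soap1, soap2, beaker's own z axis and vertical above 0.5 rad).
It fails at once if a stamp was hung on a hook that did not stand forward (more than about 40 degrees away from the pointer) ((distance between stamp_a_eye and hook1 below 0.018 m and contact force between the fingers and stamp_a above 2 N and horizontal distance between stamp_a_eye and pointer above 0.085 m) or (distance between stamp_b_eye and hook1 below 0.018 m and contact force between the fingers and stamp_b above 2 N and horizontal distance between stamp_b_eye and pointer above 0.085 m) or (distance between stamp_c_eye and hook1 below 0.018 m and contact force between the fingers and stamp_c above 2 N and horizontal distance between stamp_c_eye and pointer above 0.085 m) or (distance between stamp_a_eye and hook2 below 0.018 m and contact force between the fingers and stamp_a above 2 N and horizontal distance between stamp_a_eye and pointer above 0.085 m) or (distance between stamp_b_eye and hook2 below 0.018 m and contact force between the fingers and stamp_b above 2 N and horizontal distance between stamp_b_eye and pointer above 0.085 m) or (distance between stamp_c_eye and hook2 below 0.018 m and contact force between the fingers and stamp_c above 2 N and horizontal distance between stamp_c_eye and pointer above 0.085 m) or (distance between stamp_a_eye and hook3 below 0.018 m and contact force between the fingers and stamp_a above 2 N and horizontal distance between stamp_a_eye and pointer above 0.085 m) or (distance between stamp_b_eye and hook3 below 0.018 m and contact force between the fingers and stamp_b above 2 N and horizontal distance between stamp_b_eye and pointer above 0.085 m) or (distance between stamp_c_eye and hook3 below 0.018 m and contact force between the fingers and stamp_c above 2 N and horizontal distance between stamp_c_eye and pointer above 0.085 m)).
Of stamp_a, stamp_b, stamp_c only 2 to 3 are there at a start; the rules pass over those that are not, and their reading is None.
Of die_long, die_square, die_round only 2 to 3 are there at a start; the rules pass over those that are not, and their reading is None.
At some moment in a run one of die_long, die_square, die_round may be knocked a few centimetres aside while the robot is not near it.
It also fails if it takes over 210 s, if anything falls off the work surface, if the arm or the gripper's body presses on something with over 40 N, if the wrist force passes 120 N, or if a joint passes its speed limit or range.

### The arm

A 6-joint arm with a two-finger parallel gripper is mounted at the origin on the work surface. World frame = base frame: x ahead of the robot, y to its left, z up, the work surface at z = 0. Lengths are in m, angles in rad, forces in N, time in s.
With the tool pointing down it reaches from about 0.325 to 0.775 m from the base axis. Payload 5.5 kg.
Tool frame: the origin (TCP) lies between the finger pads; the fingertips stand 19 mm ahead of it and the grasp point (between the pads) is the TCP; z points along the fingers, y is the direction in which the jaws open and shut (so a half turn about z gives the same grasp; the last joint's range is limited). The gripper opens to 88 mm and grips with 3 to 60 N. Pads are 20 mm wide; open, the fingers measure 115 mm over their backs; the gripper's body (75 mm by 178 mm) begins 61 mm behind the grasp point.
Start: joints at [1.282, 0.091, 1.231, -0, 1.82, -0.057], TCP at [0.138, 0.584, 0.242] pointing down, gripper open.
Joint ranges: [-2.87, 2.87], [-0.86, 2.18], [0.17, 2.46], [-1.51, 4.65], [0.06, 2.69], [-2.65, 2.65]. Speed limits (rad/s): [2.57, 2.57, 3.01, 3.14, 3.14, 3.14].

### API

Orientations are given as a unit quaternion [x, y, z, w].
In Python, from workcell import env, capture gives the robot as it stands.
- The arm moves only by the tool play_rows, never from a script. Its argument "rows" is a list of rows, each a list of 4 numbers: the shift along the tool's x, y, z in m, then the turn about the tool's z in rad. In form: [[tx, ty, tz, yaw], ...]. A call has 1 to 5 rows; each row shifts and turns the pose as measured when the row begins, along the tool's axes as they then stand; what a row does not reach is not made up. A row lasts 1/12 s, in which the tool goes at most 41.7 mm and 7.16 degrees, less where a joint would pass 70% of its speed; a pose out of reach is approached as far as the arm can. A call is refused whole if a number of a shift passes 0.0417 or a number of a turn 0.125, either way. A call with a gripper value outside its range is refused whole. "fingers" is the closure, from 0 (fully open) to 1 (shut), set as the call begins (left out, the last holds). The fingers move at their own pace and stop on an object; "force" is the grip in N (left out, the last holds). Time passes only in rows, so rows that do not move let the fingers close. It gives the time, the measured TCP pose, the force and the opening at its end, in the units of the state.
- env.get_state(): the state, without advancing time (a new reading comes with each control period).
- capture(name): name is "scene" or "top"; returns a dict with "frame" (420x560x3 uint8, red, green, blue), "fx", "fy", "cx", "cy" (pixels), "rvec" (rotation vector, rad) and "tvec" (3), from world to camera coordinates, as OpenCV has them. Camera axes: x right, y down, z forward; pixel columns grow to the right and rows downward; lengths in m; the calibration is good to about 2 mm. A picture is of the moment at which its call begins. There is no depth.
- env.job_done(): hands the job in, once; it reports no verdict.
The state is a dict: "time_s": time; "joint_positions": joint angles; "qd": joint speeds; "joint_torque": joint torques, N m; "ee_pos": TCP position; "ee_rot": TCP orientation; "force": force on the tool from outside, world axes, zero at the start; "ft_torque": the same for the moment, N m; "finger_gap": finger opening in m.
Only numpy, scipy, OpenCV 4.12 (cv2) and the standard library are available. Lean on these libraries where they do the work, as an engineer would, in place of code of your own. Each camera call takes 0.05 s, during which the arm holds its last target. There are 200 camera calls.

## Working session

There is one attempt and no reset: what is moved stays moved. The work goes in short steps, Python scripts to look and compute and a tool call to move; the robot and the scene stay as the last step left them, time stands still between calls to the robot, and variables do not carry over. Pictures are saved under pics/ and viewed, about 12 in all and at most 16, crops included, and the job is handed in when it is done.

Besides the shell and the picture viewer there is one more tool, called after "Emit:" as a command line: name --pt "numbers of a row" for each row, then --argument value for the rest. play_rows: Moves the arm, as the interface text tells. Its arguments: {"type":"object","properties":{"rows":{"type":"array"},"fingers":{"type":"number"},"force":{"type":"number"}},"required":["rows"]}

```bash
ls; mkdir -p pics; cat > h.py <<'E'
import numpy as np, cv2
from workcell import env, capture
def snap(n, name):
    c=capture(n); im=cv2.cvtColor(c["frame"],cv2.COLOR_RGB2BGR); cv2.imwrite(f"pics/{name}.png",im)
    np.savez(f"pics/{name}.npz",**c); return c
def load(name): return np.load(f"pics/{name}.npz")
def K(c): return np.array([[c["fx"],0,c["cx"]],[0,c["fy"],c["cy"]],[0,0,1.]],float)
def ray(c,u,v):
    R=cv2.Rodrigues(np.array(c["rvec"],float))[0]; t=np.array(c["tvec"],float).ravel()
    d=R.T@(np.linalg.inv(K(c))@np.array([u,v,1.])); return -R.T@t,d
def plane(c,u,v,z):
    o,d=ray(c,u,v); return o+d*(z-o[2])/d[2]
def proj(c,P):
    return cv2.projectPoints(np.array(P,float).reshape(-1,3),np.array(c["rvec"],float),np.array(c["tvec"],float),K(c),None)[0].reshape(-1,2)
E
python3 - <<'E'
from h import *
for n in("scene","top"):
    c=snap(n,n+"0"); print(n,ray(c,280,210),c["fx"],c["cx"],c["cy"])
    cv2.imwrite(f"pics/{n}0b.png",cv2.resize(cv2.imread(f"pics/{n}0.png"),(800,600),interpolation=cv2.INTER_CUBIC))
s=env.get_state(); print(s)
E
```

```text
pics
scene (array([ 1.37352398, -0.0407758 ,  1.14159766]), array([-0.64139817,  0.06378783, -0.76455809])) 494.3751035103854 278.9592373488636 211.12080661686002
top (array([0.44047692, 0.02589258, 1.13607353]), array([ 0.132242  ,  0.01738935, -0.99106741])) 390.4032599036676 279.1423591622196 209.86129094809792
{'time_s': 0.1, 'joint_positions': array([ 1.28227117e+00,  9.17788084e-02,  1.23172611e+00,  6.70367352e-07,
        1.81978916e+00, -5.67036595e-02]), 'qd': array([-0.00055262, -0.00114639, -0.00299994,  0.0006212 , -0.00065862,
        0.00122303]), 'joint_torque': array([ 1.53656012e-03, -4.47858703e+01, -4.07570207e+01,  6.99060364e-02,
        2.84688285e-02, -1.19452448e-04]), 'ee_pos': array([0.1377914 , 0.58373773, 0.24064499]), 'ee_rot': array([ 1.15651249e-01,  9.93289517e-01, -8.38016160e-04, -1.46437500e-04]), 'force': array([-0.24947034,  0.64470956,  0.36321812]), 'ft_torque': array([-0.03078698,  0.04208413,  0.00462957]), 'finger_gap': 0.08777126757269556}
```

View pics/scene0b.png

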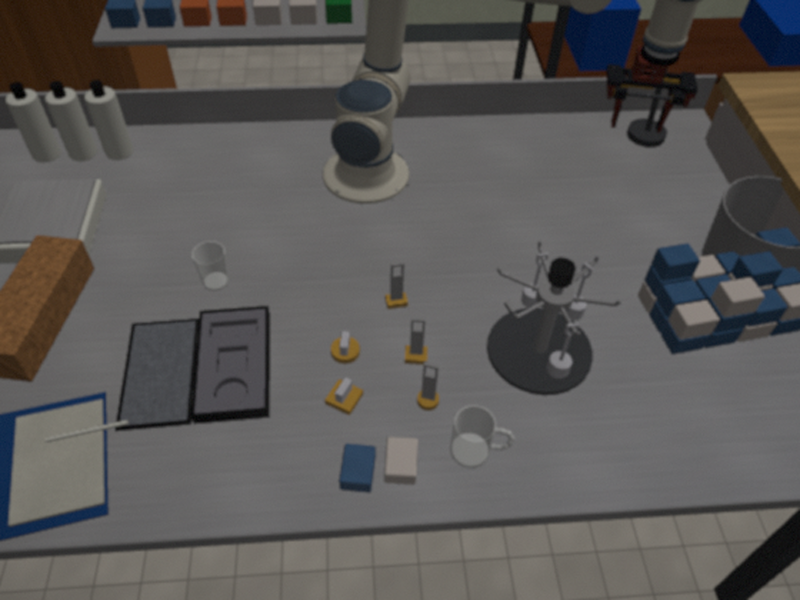

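View pics/top0b.png

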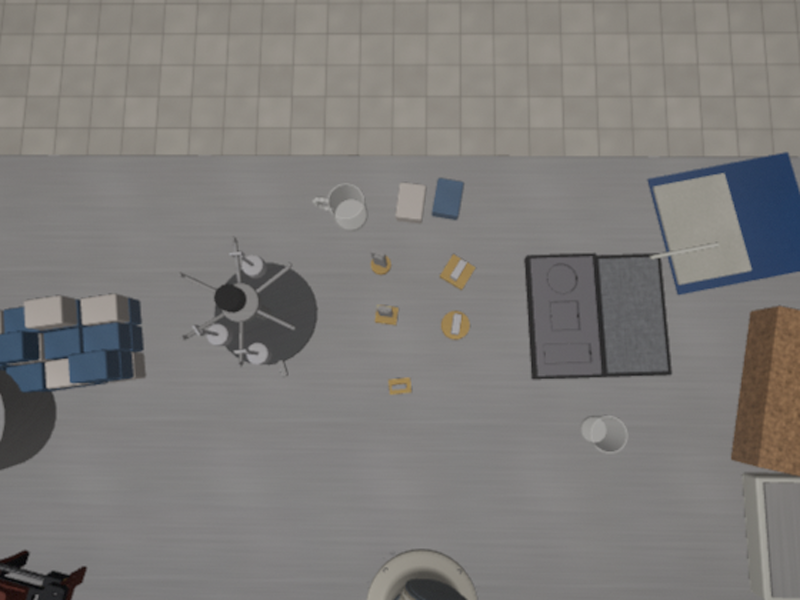

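The top view shows three stamps (upright, brass feet at about (380,263), (386,313), (400,386) in the 800-wide picture). It also shows the square die at (458,270), the round die at (456,325), the case at (565,315) and the carousel knob at (230,298), with its pointer near (285,368). The long die is absent. Next I measure with masks.

```bash
python3 - <<'E'
from h import *
for n in("top","scene"):
    c=load(n+"0"); im=cv2.imread(f"pics/{n}0.png"); hsv=cv2.cvtColor(im,cv2.COLOR_BGR2HSV)
    m=cv2.inRange(hsv,(12,120,90),(28,255,255))
    if n=="top": m[:150]=0
    if n=="top": m[:, 500:]=0
    cs,_=cv2.findContours(m,cv2.RETR_EXTERNAL,cv2.CHAIN_APPROX_NONE)
    for k in cs:
        if cv2.contourArea(k)<40: continue
        x,y,w,h=cv2.boundingRect(k)
        if n=="scene" and not(220<x<310 and 190<y<300): continue
        P=np.array([plane(c,u,v,.015)[:2]*1000 for u,v in k[:,0]],np.float32)
        r=cv2.minAreaRect(P); print(n,(x,y,w,h),np.round(r[0]),np.round(r[1]),round(r[2]))
    # ribs: bright in die region handled later
c=load("top0"); im=cv2.imread("pics/top0.png")
g=cv2.cvtColor(im,cv2.COLOR_BGR2GRAY)
# case rim: dark outline
m=(g<45).astype(np.uint8); m[:, :340]=0; m[:170]=0; m[275:]=0; m[:,478:]=0
m=cv2.morphologyEx(m,cv2.MORPH_OPEN,np.ones((2,2)))
ys,xs=np.nonzero(m); print("case dark bbox",xs.min(),xs.max(),ys.min(),ys.max())
# foot circle
m=(g<75).astype(np.uint8); m[:, :130]=0; m[:170]=0; m[270:]=0; m[:,240:]=0
ys,xs=np.nonzero(m); print("foot",xs.max(),ys.min(),ys.max())
cv2.imwrite("pics/top_car.png",cv2.resize(im[150:280,110:300],None,fx=4,fy=4,interpolation=cv2.INTER_CUBIC))
cv2.imwrite("pics/top_case.png",cv2.resize(im[165:285,260:480],None,fx=3.6,fy=3.6,interpolation=cv2.INTER_CUBIC))
E
```

```text
top (309, 219, 8, 18) [540. -48.] [20. 49.] 90
top (319, 185, 12, 17) [641. -83.] [14. 49.] 59
top (309, 179, 11, 16) [658. -55.] [13. 49.] 59
scene (293, 275, 14, 10) [674.  87.] [35. 28.] 84
scene (228, 266, 26, 22) [655. -69.] [55. 52.] 59
scene (284, 242, 15, 11) [566.  74.] [40. 34.] 84
scene (232, 237, 19, 15) [546. -66.] [51. 49.] 87
scene (270, 206, 15, 8) [426.  45.] [25. 43.] 3
case dark bbox 417 424 189 256
foot 221 185 254
```

View pics/top_car.png

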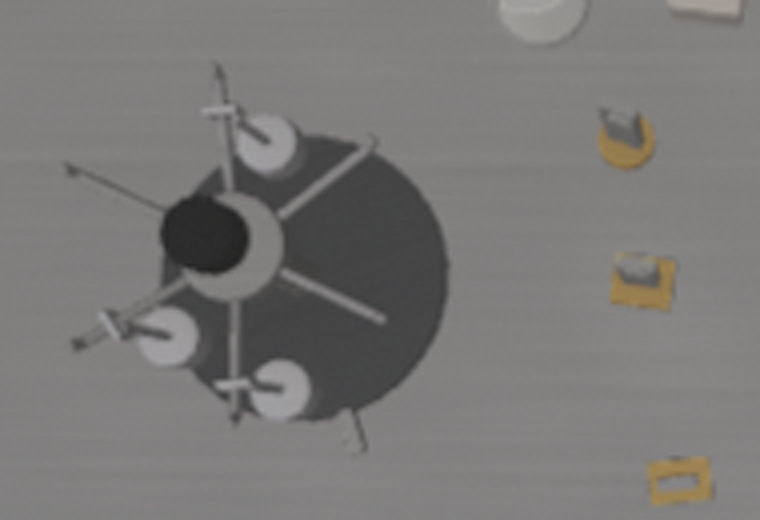

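View pics/top_case.png

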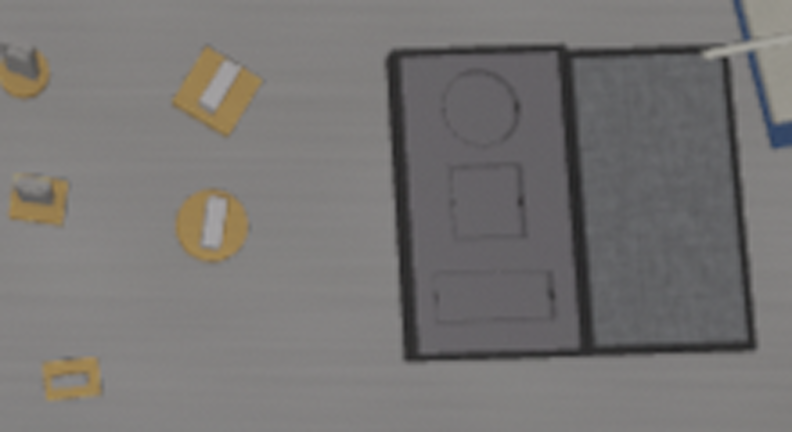

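The crops show the carousel foot circle (centre about (303,277)), the pointer tip at (357,450) and free pegs ending at (385,320), (375,142) and (70,170). They also show the pockets: round (481,107), square (488,202) and long (494,297). I convert these crop pixels to world points.

```bash
cat > m0.py <<'E'
from h import *
c=load("top0")
car=lambda u,v,z: plane(c,110+(u+.5)/4-.5,150+(v+.5)/4-.5,z)*1000
cas=lambda u,v,z: plane(c,260+(u+.5)/3.6-.5,165+(v+.5)/3.6-.5,z)*1000
E
python3 - <<'E'
from m0 import *
ax=car(303.5,277.5,.012); print("axis",ax)
print("axis from knob top",car(205,236,.25)," head disk",car(231,246,.2))
p=car(359,449,.012); d=p-ax; print("pointer",p,np.hypot(*d[:2]),np.degrees(np.arctan2(d[1],d[0])))
for n,u,v in(("h2",385,320),("h3",375,142),("h1",70,170),("t",220,68),("t",77,345),("t",235,420)):
    q=car(u,v,.2)-ax; print(n,np.hypot(*q[:2]),np.degrees(np.arctan2(q[1],q[0])))
for n,u,v in(("b",627,140),("s2",642,282),("s3",681,481)): print(n,car(u,v,.014))
r=cas(481,107,.026);s=cas(488.5,202,.026);l=cas(494,297,.026)
print(r,s,l); d=r-l; print("case ang",np.degrees(np.arctan2(d[1],d[0])),np.hypot(*d[:2]))
print("sq",cas(218,90,.016),"rib",cas(219,85,.044)); a=cas(207,108,.044);b=cas(233,62,.044);d=b-a;print(np.degrees(np.arctan2(d[1],d[0])),np.hypot(*d[:2]))
print("rd",cas(212,226,.016),"rib",cas(214,222,.044)); a=cas(210,248,.044);b=cas(217,197,.044);d=b-a;print(np.degrees(np.arctan2(d[1],d[0])),np.hypot(*d[:2]))
cs=load("scene0")
sc=lambda u,v,z: plane(cs,(u+.5)*.7-.5,(v+.5)*.7-.5,z)*1000
print("scene knob top",sc(563,267,.25)," foot",sc(540,348,.012))
# stamps top in scene
for u,v in((397,267),(418,322),(430,368)): print(sc(u,v,.121))
E
```

```text
axis [561.82990825 320.29830719  12.        ]
axis from knob top [559.68709351 315.98726841 250.        ]  head disk [560.40838018 316.14878903 200.        ]
pointer [438.65594349 275.10765395  12.        ] 131.2022131422122 -159.8526812902241
h2 109.64536467463525 -114.59728264758733
h3 109.87314911087888 -54.69794768535038
h1 107.16551549697854 65.32383462053048
t 109.61087994619966 4.22846865374483
t 106.6069253844925 125.8551973884331
t 107.08439999479228 -173.73772069307861
b [664.81655233  86.23810871  14.        ]
s2 [560.43534853  73.83305014  14.        ]
s3 [418.54828243  44.17791246  14.        ]
[ 636.4886275  -279.11383907   26.        ] [ 560.41628159 -282.86951786   26.        ] [ 485.6961058  -285.00083712   26.        ]
case ang 2.235713876679108 150.90739328174553
sq [650.64483814 -70.80581747  16.        ] rib [649.40174582 -69.18912085  44.        ]
-29.093059826988505 42.35240420220417
rd [540.35663315 -65.65181588  16.        ] rib [540.99578101 -64.92600261  44.        ]
-7.934628780776988 40.25259809121718
scene knob top [567.18977143 320.35406728 250.        ]  foot [566.10219587 321.65015043  12.        ]
[431.73984742  44.50403785 121.        ]
[571.62340092  73.15361438 121.        ]
[675.1336256   84.74106389 121.        ]
```

```bash
cat > plan.py <<'E'
# usage: python3 plan.py "x,y,z,heading[,step]" ...  (mm, deg; heading of tool y in world), from the present pose
import sys; from h import *
from scipy.spatial.transform import Rotation as Ro
def main():
    s=env.get_state(); p=np.array(s["ee_pos"])*1000; M=Ro.from_quat(s["ee_rot"]).as_matrix()
    h=np.degrees(np.arctan2(M[1,1],M[0,1]))
    print("t%.1f"%s["time_s"],"now",p.round(1),"head %.1f"%h,"tilt z",M[:2,2].round(3),"gap %.4f"%s["finger_gap"],"F",np.round(s["force"],1),"q6 %.2f"%s["joint_positions"][5])
    for w in sys.argv[1:]:
        a=[float(k) if k!="" else None for k in w.split(",")]
        t=np.array([p[i] if a[i] is None else a[i] for i in range(3)]); th=h if len(a)<4 or a[3] is None else a[3]
        step=a[4] if len(a)>4 else 38.
        d=t-p; dh=th-h
        n=max(1,int(np.ceil(np.linalg.norm(d)/step)),int(np.ceil(abs(np.radians(dh))/.115)))
        rows=[]
        for i in range(n):
            g=np.radians(h+dh*i/n); Y=np.array([np.cos(g),np.sin(g)]); X=np.array([-np.sin(g),np.cos(g)])
            rows.append([round(float(d[:2]@X)/n/1000,4),round(float(d[:2]@Y)/n/1000,4),round(-d[2]/n/1000,4),round(float(-np.radians(dh)/n),4)])
        print(w,n)
        for i in range(0,n,5): print("  ",str(rows[i:i+5]).replace(" ",""))
        p=t;h=th
main()
E
python3 plan.py ",,300,105" "562,318,300,105" "562,318,238,105"
```

```text
t0.1 now [137.8 583.7 240.6] head 76.7 tilt z [-0.    -0.002] gap 0.0878 F [-0.2  0.6  0.4] q6 -0.06
,,300,105 5
   [[0.0,0.0,np.float64(-0.0119),-0.0987],[0.0,0.0,np.float64(-0.0119),-0.0987],[0.0,0.0,np.float64(-0.0119),-0.0987],[0.0,0.0,np.float64(-0.0119),-0.0987],[0.0,0.0,np.float64(-0.0119),-0.0987]]
562,318,300,105 14
   [[-0.0244,-0.0262,np.float64(-0.0),-0.0],[-0.0244,-0.0262,np.float64(-0.0),-0.0],[-0.0244,-0.0262,np.float64(-0.0),-0.0],[-0.0244,-0.0262,np.float64(-0.0),-0.0],[-0.0244,-0.0262,np.float64(-0.0),-0.0]]
   [[-0.0244,-0.0262,np.float64(-0.0),-0.0],[-0.0244,-0.0262,np.float64(-0.0),-0.0],[-0.0244,-0.0262,np.float64(-0.0),-0.0],[-0.0244,-0.0262,np.float64(-0.0),-0.0],[-0.0244,-0.0262,np.float64(-0.0),-0.0]]
   [[-0.0244,-0.0262,np.float64(-0.0),-0.0],[-0.0244,-0.0262,np.float64(-0.0),-0.0],[-0.0244,-0.0262,np.float64(-0.0),-0.0],[-0.0244,-0.0262,np.float64(-0.0),-0.0]]
562,318,238,105 2
   [[0.0,0.0,np.float64(0.031),-0.0],[0.0,0.0,np.float64(0.031),-0.0]]
```

Emit:
play_rows --pt "0 0 -0.012 -0.1" --pt "0 0 -0.012 -0.1" --pt "0 0 -0.012 -0.1" --pt "0 0 -0.012 -0.1" --pt "0 0 -0.012 -0.1" --fingers 0 --force 50

```text
time_s: 0.52
ee_pos: [0.1374, 0.5824, 0.295]
ee_rot: [-0.143, 0.99, -0.007, -0.003]
force: [0.4, 1.3, -0.0]
finger_gap: 0.0877
```

Emit:
play_rows --pt "-0.0244 -0.0262 0 0" --pt "-0.0244 -0.0262 0 0" --pt "-0.0244 -0.0262 0 0" --pt "-0.0244 -0.0262 0 0" --pt "-0.0244 -0.0262 0 0"

```text
time_s: 0.93
ee_pos: [0.2908, 0.4935, 0.2958]
ee_rot: [-0.153, 0.988, -0.006, -0.004]
force: [0.7, -0.3, -0.4]
finger_gap: 0.0879
```

Emit:
play_rows --pt "-0.0244 -0.0262 0 0" --pt "-0.0244 -0.0262 0 0" --pt "-0.0244 -0.0262 0 0" --pt "-0.0244 -0.0262 0 0" --pt "0 0 0 0"

```text
time_s: 1.35
ee_pos: [0.4251, 0.4149, 0.2923]
ee_rot: [-0.151, 0.988, -0.008, -0.006]
force: [0.3, -0.2, 0.3]
finger_gap: 0.0876
```

```bash
sed -i 's/round(-d\[2\]\/n\/1000,4)/round(float(-d[2])\/n\/1000,4)/' plan.py; python3 plan.py "562,318,300,105" "562,318,240,105"
```

```text
t1.4 now [425.1 414.9 292.3] head 107.4 tilt z [-0.009 -0.018] gap 0.0876 F [ 0.3 -0.2  0.3] q6 -1.16
562,318,300,105 5
   [[-0.0203,-0.0267,-0.0015,0.0083],[-0.0206,-0.0265,-0.0015,0.0083],[-0.0208,-0.0263,-0.0015,0.0083],[-0.021,-0.0262,-0.0015,0.0083],[-0.0212,-0.026,-0.0015,0.0083]]
562,318,240,105 2
   [[0.0,0.0,0.03,-0.0],[0.0,0.0,0.03,-0.0]]
```

Emit:
play_rows --pt "-0.0205 -0.0265 -0.0015 0.008" --pt "-0.0205 -0.0265 -0.0015 0.008" --pt "-0.021 -0.0263 -0.0015 0.008" --pt "-0.021 -0.0262 -0.0015 0.008" --pt "-0.021 -0.026 -0.0015 0.008"

```text
time_s: 1.77
ee_pos: [0.5627, 0.3185, 0.2975]
ee_rot: [-0.134, 0.991, -0.008, -0.009]
force: [0.3, 0.3, -0.0]
finger_gap: 0.0878
```

Emit:
play_rows --pt "0 0 0 0" --pt "0 0 0 0"

```text
time_s: 1.93
ee_pos: [0.5668, 0.3143, 0.2948]
ee_rot: [-0.13, 0.991, -0.009, -0.01]
force: [-1.4, 1.1, 0.3]
finger_gap: 0.0876
```

```bash
python3 plan.py "562,318,300,105" "562,318,240,105"; python3 - <<'E'
from h import *
snap("scene","scene1")
E
```

```text
t1.9 now [566.8 314.3 294.8] head 104.9 tilt z [-0.018 -0.021] gap 0.0876 F [-1.4  1.1  0.3] q6 -1.38
562,318,300,105 1
   [[0.0037,0.0048,-0.0052,-0.0011]]
562,318,240,105 2
   [[0.0,0.0,0.03,-0.0],[0.0,0.0,0.03,-0.0]]
```

Emit:
play_rows --pt "0.0037 0.0048 0.01 0" --pt "0 0 0.015 0" --pt "0 0 0.015 0" --pt "0 0 0.012 0" --pt "0 0 0 0"

```text
time_s: 2.4
ee_pos: [0.5553, 0.3228, 0.2414]
ee_rot: [-0.134, 0.991, -0.008, -0.01]
force: [-1.0, -0.1, -0.3]
finger_gap: 0.0882
```

```bash
python3 plan.py "562,318,240,105"; python3 - <<'E'
from h import *
c=snap("scene","scene2"); im=cv2.imread("pics/scene2.png")
cv2.imwrite("pics/v4.png",cv2.resize(im[140:290,300:500],None,fx=4,fy=4,interpolation=cv2.INTER_CUBIC))
E
```

```text
t2.4 now [555.3 322.8 241.4] head 105.4 tilt z [-0.018 -0.019] gap 0.0882 F [-1.  -0.1 -0.3] q6 -1.36
562,318,240,105 1
   [[-0.0052,-0.0064,0.0014,0.0064]]
```

View pics/v4.png

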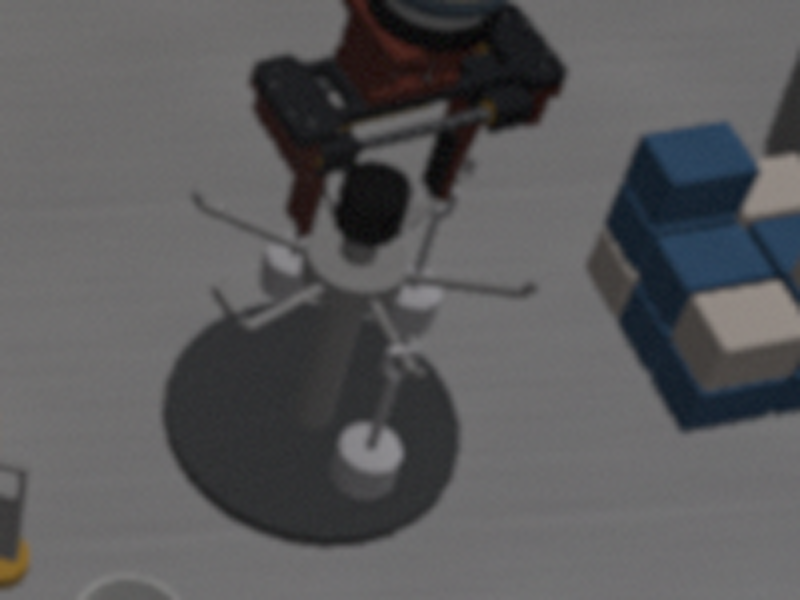

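The knob, at about (370,200) in the crop, stands between the open fingers. I centre, close and turn.

Emit:
play_rows --pt "-0.005 -0.006 0.001 0.006" --pt "0 0 0 0"

```text
time_s: 2.62
ee_pos: [0.5608, 0.3199, 0.2435]
ee_rot: [-0.132, 0.991, -0.008, -0.009]
force: [-0.3, 0.1, -0.8]
finger_gap: 0.0876
```

Emit:
play_rows --pt "0 0 0 0" --pt "0 0 0 0" --pt "0 0 0 0" --pt "0 0 0 0" --pt "0 0 0 0" --fingers 1 --force 40

```text
time_s: 3.03
ee_pos: [0.5616, 0.3205, 0.2474]
ee_rot: [-0.132, 0.991, -0.007, -0.006]
force: [-0.0, 0.4, -0.8]
finger_gap: 0.0577
```

```bash
python3 plan.py
```

```text
t3.0 now [561.6 320.5 247.4] head 105.2 tilt z [-0.01  -0.015] gap 0.0577 F [-0.   0.4 -0.8] q6 -1.37
```

Emit:
play_rows --pt "0 0 0.009 0" --pt "0 0 0 0" --pt "0 0 0 0" --pt "0 0 0 0"

```text
time_s: 3.37
ee_pos: [0.5614, 0.3219, 0.238]
ee_rot: [-0.133, 0.991, -0.005, -0.005]
force: [0.7, -0.2, 0.9]
finger_gap: 0.0435
```

```bash
python3 plan.py
```

```text
t3.4 now [561.4 321.9 238. ] head 105.2 tilt z [-0.01  -0.011] gap 0.0435 F [ 0.7 -0.2  0.9] q6 -1.37
```

Emit:
play_rows --pt "0 0 0 0.1" --pt "0 0 0 0.1" --pt "0 0 0 0.1" --pt "0 0 0 0.1" --pt "0 0 0 0.1"

```text
time_s: 3.78
ee_pos: [0.5614, 0.3225, 0.238]
ee_rot: [0.126, 0.992, -0.005, -0.004]
force: [0.5, 0.2, 0.8]
finger_gap: 0.0433
```

Emit:
play_rows --pt "0 0 0 0.1" --pt "0 0 0 0.1" --pt "0 0 0 0.085" --pt "0 0 0 0"

```text
time_s: 4.12
ee_pos: [0.5616, 0.3229, 0.238]
ee_rot: [0.274, 0.962, -0.004, -0.003]
force: [-0.5, 0.2, 0.2]
finger_gap: 0.0434
```

```bash
python3 plan.py ",,,60"
```

```text
t4.1 now [561.6 322.9 238. ] head 58.2 tilt z [-0.009 -0.006] gap 0.0434 F [-0.5  0.2  0.2] q6 -0.55
,,,60 1
   [[0.0,0.0,-0.0,-0.0319]]
```

Emit:
play_rows --pt "0 0 0 -0.032" --pt "0 0 0 0"

```text
time_s: 4.28
ee_pos: [0.5615, 0.3228, 0.238]
ee_rot: [0.256, 0.967, -0.004, -0.004]
force: [0.6, 0.8, 0.8]
finger_gap: 0.0436
```

Emit:
play_rows --pt "0 0 0 0" --pt "0 0 0 0" --pt "0 0 0 0" --pt "0 0 0 0" --pt "0 0 0 0" --fingers 0

```text
time_s: 4.7
ee_pos: [0.5614, 0.3219, 0.2368]
ee_rot: [0.255, 0.967, -0.005, -0.004]
force: [-0.5, 0.7, 0.4]
finger_gap: 0.0733
```

Emit:
play_rows --pt "0 0 -0.03 0" --pt "0 0 -0.03 0" --pt "0 0 0 0"

```text
time_s: 4.95
ee_pos: [0.5607, 0.3215, 0.2939]
ee_rot: [0.255, 0.967, -0.009, -0.007]
force: [-0.0, 0.3, 1.2]
finger_gap: 0.0881
```

```bash
python3 plan.py "420,44,290,94,30" "420,44,200,94,30"
```

```text
t5.0 now [560.7 321.5 293.9] head 60.5 tilt z [-0.019 -0.013] gap 0.0881 F [-0.   0.3  1.2] q6 -0.59
420,44,290,94,30 11
   [[-0.0013,-0.0283,0.0004,-0.0532],[0.0002,-0.0283,0.0004,-0.0532],[0.0017,-0.0282,0.0004,-0.0532],[0.0032,-0.0281,0.0004,-0.0532],[0.0047,-0.0279,0.0004,-0.0532]]
   [[0.0062,-0.0276,0.0004,-0.0532],[0.0076,-0.0272,0.0004,-0.0532],[0.0091,-0.0268,0.0004,-0.0532],[0.0105,-0.0263,0.0004,-0.0532],[0.0119,-0.0257,0.0004,-0.0532]]
   [[0.0132,-0.025,0.0004,-0.0532]]
420,44,200,94,30 3
   [[0.0,0.0,0.03,-0.0],[0.0,0.0,0.03,-0.0],[0.0,0.0,0.03,-0.0]]
```

Emit:
play_rows --pt "-0.0013 -0.0283 0 -0.053" --pt "0 -0.0283 0 -0.053" --pt "0.0017 -0.0282 0 -0.053" --pt "0.0032 -0.0281 0 -0.053" --pt "0.0047 -0.028 0 -0.053"

```text
time_s: 5.37
ee_pos: [0.4969, 0.1953, 0.2909]
ee_rot: [0.117, 0.993, -0.008, -0.011]
force: [0.5, -0.3, -0.3]
finger_gap: 0.0877
```

Emit:
play_rows --pt "0.0062 -0.0276 0 -0.053" --pt "0.0076 -0.0272 0 -0.053" --pt "0.009 -0.0268 0 -0.053" --pt "0.0105 -0.0263 0 -0.053" --pt "0.012 -0.0257 0 -0.053"

```text
time_s: 5.78
ee_pos: [0.4312, 0.0623, 0.2908]
ee_rot: [-0.023, 1.0, -0.008, -0.013]
force: [0.5, 0.2, 0.4]
finger_gap: 0.0876
```

Emit:
play_rows --pt "0.013 -0.025 0 -0.053" --pt "0 0 0 0"

```text
time_s: 5.95
ee_pos: [0.417, 0.0325, 0.2913]
ee_rot: [-0.051, 0.999, -0.008, -0.012]
force: [-0.2, 0.4, 0.1]
finger_gap: 0.0878
```

```bash
python3 plan.py "420,45,200,94,25" "420,45,95,94,25"; python3 - <<'E'
from h import *
c=snap("top","top1"); im=cv2.imread("pics/top1.png")
a=cv2.resize(im[150:280,110:300],None,fx=4,fy=4,interpolation=cv2.INTER_CUBIC)
cv2.imwrite("pics/v5.png",a)
E
```

```text
t6.0 now [417.   32.5 291.3] head 95.9 tilt z [-0.024 -0.017] gap 0.0878 F [-0.2  0.4  0.1] q6 -1.67
420,45,200,94,25 4
   [[-0.0011,0.003,0.0228,0.0082],[-0.001,0.003,0.0228,0.0082],[-0.001,0.003,0.0228,0.0082],[-0.001,0.003,0.0228,0.0082]]
420,45,95,94,25 5
   [[0.0,0.0,0.021,-0.0],[0.0,0.0,0.021,-0.0],[0.0,0.0,0.021,-0.0],[0.0,0.0,0.021,-0.0],[0.0,0.0,0.021,-0.0]]
```

View pics/v5.png

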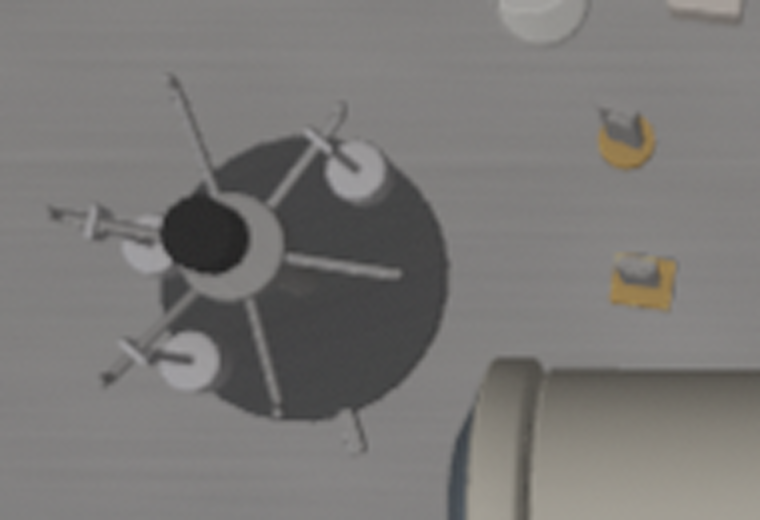

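The pointed-at peg h2 now ends at (277,415) in the crop, nearly over the pointer bar (355,430). The parallax explains the offset; I check it numerically.

Emit:
play_rows --pt "-0.002 0.004 0.023 0.008" --pt "-0.002 0.004 0.023 0.008" --pt "-0.002 0.003 0.023 0.008" --pt "-0.001 0.003 0.023 0.008" --pt "0 0 0 0"

```text
time_s: 6.42
ee_pos: [0.4231, 0.0494, 0.1954]
ee_rot: [-0.031, 0.999, -0.007, -0.009]
force: [-0.6, 0.5, -0.4]
finger_gap: 0.0881
```

```bash
python3 plan.py "420,45,95,94,25"; python3 - <<'E'
from m0 import *
ax=np.array([562,320.5,12])
for n,u,v in(("h2",277,413),("h3",402,274),("h1",170,80)):
    q=car(u,v,.2)-ax; print(n,np.hypot(*q[:2]),np.degrees(np.arctan2(q[1],q[0])))
E
```

```text
t6.4 now [423.1  49.4 195.4] head 93.5 tilt z [-0.018 -0.014] gap 0.0881 F [-0.6  0.5 -0.4] q6 -1.59
420,45,95,94,25 5
   [[0.0007,-0.0008,0.0201,-0.0016],[0.0007,-0.0008,0.0201,-0.0016],[0.0007,-0.0008,0.0201,-0.0016],[0.0007,-0.0008,0.0201,-0.0016],[0.0007,-0.0008,0.0201,-0.0016]]
h2 108.67510424099143 -160.11270040519508
h3 110.67565696119175 -99.26929577429036
h1 108.452312797349 20.813232647194905
```

Emit:
play_rows --pt "0 0 0.02 0" --pt "0 0 0.02 0" --pt "0 0 0.02 0" --pt "0 0 0.02 0" --pt "0 0 0.02 0"

```text
time_s: 6.83
ee_pos: [0.425, 0.0514, 0.0988]
ee_rot: [-0.032, 0.999, -0.006, -0.005]
force: [-0.8, -0.2, 0.3]
finger_gap: 0.0879
```

Emit:
play_rows --pt "0 0 0 0" --pt "0 0 0 0"

```text
time_s: 7.0
ee_pos: [0.4237, 0.0523, 0.0962]
ee_rot: [-0.033, 0.999, -0.006, -0.008]
force: [-0.2, 0.8, -0.2]
finger_gap: 0.0882
```

```bash
python3 plan.py "420,45,95,94,25";  python3 - <<'E'
from h import *
c=snap("scene","scene3"); im=cv2.imread("pics/scene3.png")
print(proj(c,[[.42,.045,.0]]))
cv2.imwrite("pics/v6.png",cv2.resize(im[130:290,190:390],None,fx=4,fy=3.75,interpolation=cv2.INTER_CUBIC))
E
```

```text
t7.0 now [423.7  52.3  96.2] head 93.8 tilt z [-0.015 -0.013] gap 0.0882 F [-0.2  0.8 -0.2] q6 -1.58
420,45,95,94,25 1
   [[0.0042,-0.007,0.0012,-0.0043]]
[[276.9721702  211.19945956]]
```

View pics/v6.png

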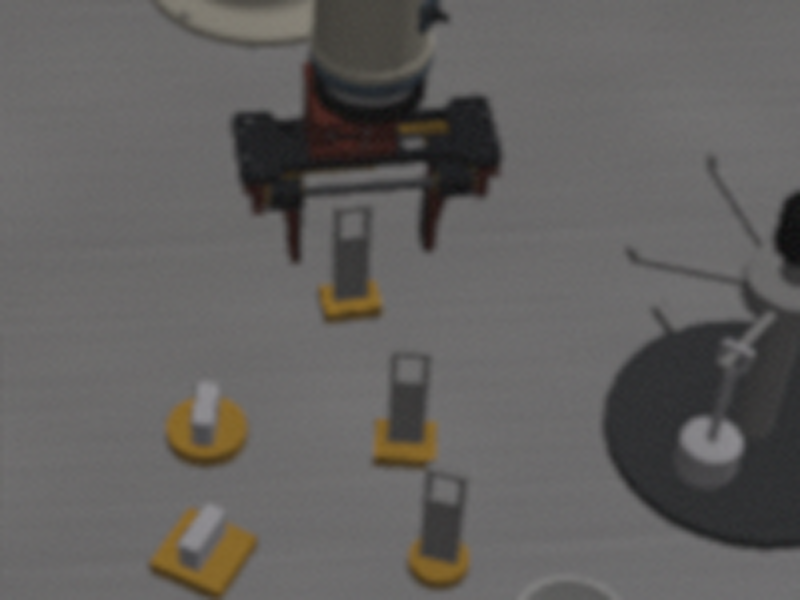

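The stamp's eye, at (352,222), stands between the finger pads, a little left of the middle. I shift -y and close.

Emit:
play_rows --pt "0.003 -0.007 0.001 0" --pt "0 0 0 0" --force 30

```text
time_s: 7.22
ee_pos: [0.4223, 0.045, 0.0983]
ee_rot: [-0.033, 0.999, -0.006, -0.006]
force: [0.3, 0.0, -0.2]
finger_gap: 0.0876
```

Emit:
play_rows --pt "0 0 0 0" --pt "0 0 0 0" --pt "0 0 0 0" --pt "0 0 0 0" --pt "0 0 0 0" --fingers 1

```text
time_s: 7.63
ee_pos: [0.4243, 0.0445, 0.1028]
ee_rot: [-0.033, 0.999, -0.006, -0.003]
force: [-0.1, 0.3, -0.4]
finger_gap: 0.0579
```

Emit:
play_rows --pt "0 0 0 0" --pt "0 0 0 0" --pt "0 0 0 0" --pt "0 0 0 0" --pt "0 0 0 0"

```text
time_s: 8.05
ee_pos: [0.4242, 0.0447, 0.1029]
ee_rot: [-0.033, 0.999, -0.006, -0.003]
force: [-1.3, -0.7, 3.5]
finger_gap: 0.0262
```

```bash
python3 plan.py ",,193,," "406,264,193,110,28" "421,270,193,110,15"
```

```text
t8.1 now [424.2  44.7 102.9] head 93.7 tilt z [-0.005 -0.012] gap 0.0262 F [-1.3 -0.7  3.5] q6 -1.60Traceback (most recent call last):
  File "plan.py", line 21, in <module>
    main()
    ~~~~^^
  File "plan.py", line 13, in main
    n=max(1,int(np.ceil(np.linalg.norm(d)/step)),int(np.ceil(abs(np.radians(dh))/.115)))
                        ~~~~~~~~~~~~~~~~~^~~~~
TypeError: unsupported operand type(s) for /: 'float' and 'NoneType'
```

```bash
python3 plan.py ",,197,,25" "407,264,197,110,28"
```

```text
t8.1 now [424.2  44.7 102.9] head 93.7 tilt z [-0.005 -0.012] gap 0.0262 F [-1.3 -0.7  3.5] q6 -1.60
,,197,,25 4
   [[0.0,0.0,-0.0235,-0.0],[0.0,0.0,-0.0235,-0.0],[0.0,0.0,-0.0235,-0.0],[0.0,0.0,-0.0235,-0.0]]
407,264,197,110,28 8
   [[0.0004,0.0275,-0.0,-0.0355],[-0.0006,0.0275,-0.0,-0.0355],[-0.0016,0.0275,-0.0,-0.0355],[-0.0026,0.0274,-0.0,-0.0355],[-0.0035,0.0273,-0.0,-0.0355]]
   [[-0.0045,0.0271,-0.0,-0.0355],[-0.0055,0.027,-0.0,-0.0355],[-0.0064,0.0267,-0.0,-0.0355]]
```

Emit:
play_rows --pt "0 0 -0.0235 0" --pt "0 0 -0.0235 0" --pt "0 0 -0.0235 0" --pt "0 0 -0.0235 0" --pt "0 0 0 0"

```text
time_s: 8.47
ee_pos: [0.4223, 0.0458, 0.1956]
ee_rot: [-0.033, 0.999, -0.006, -0.008]
force: [0.6, 0.0, -0.9]
finger_gap: 0.026
```

Emit:
play_rows --pt "0 0.0275 0 -0.0355" --pt "0 0.0275 0 -0.0355" --pt "-0.0016 0.0275 0 -0.0355" --pt "-0.0026 0.0274 0 -0.0355" --pt "-0.0035 0.0273 0 -0.0355"

```text
time_s: 8.88
ee_pos: [0.4116, 0.1828, 0.1891]
ee_rot: [-0.119, 0.993, -0.007, -0.009]
force: [0.6, -0.1, -1.7]
finger_gap: 0.0262
```

Emit:
play_rows --pt "-0.0045 0.027 0 -0.0355" --pt "-0.0055 0.027 0 -0.0355" --pt "-0.0064 0.0267 0 -0.0355" --pt "0 0 0 0"

```text
time_s: 9.22
ee_pos: [0.4018, 0.2719, 0.1799]
ee_rot: [-0.177, 0.984, -0.007, -0.014]
force: [0.3, 0.3, -1.9]
finger_gap: 0.0258
```

```bash
python3 plan.py "407,264,197,110,25"; python3 - <<'E'
from h import *
c=snap("scene","scene4"); im=cv2.imread("pics/scene4.png")
cv2.imwrite("pics/v7.png",cv2.resize(im[130:250,270:430],None,fx=5,fy=5,interpolation=cv2.INTER_CUBIC))
E
```

```text
t9.2 now [401.8 271.9 179.9] head 110.4 tilt z [-0.025 -0.018] gap 0.0258 F [ 0.3  0.3 -1.9] q6 -1.40
407,264,197,110,25 1
   [[-0.0021,-0.0092,-0.0171,0.0074]]
```

View pics/v7.png

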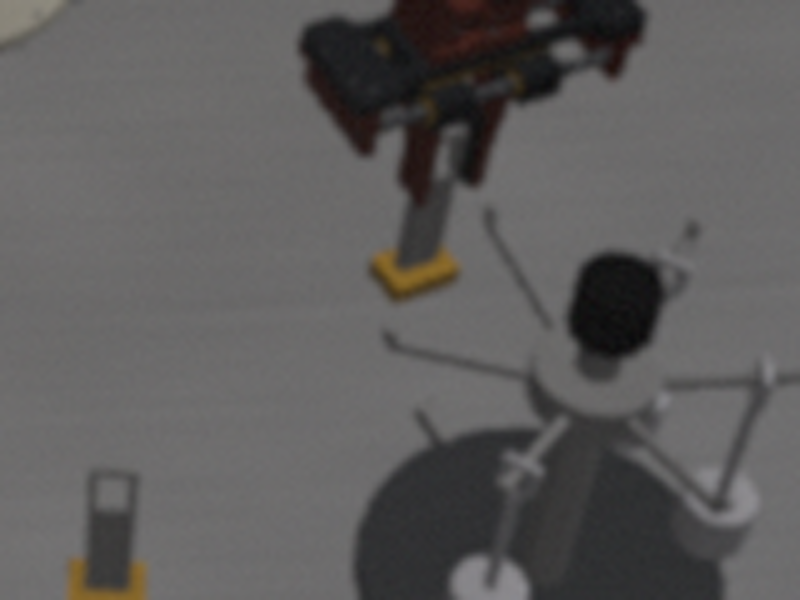

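The stamp is held upright between the pads at (430,210). The forward peg tip at (490,215) is just beyond it. I set the height and step in.

Emit:
play_rows --pt "-0.002 -0.009 -0.0171 0.007" --pt "0 0 0 0"

```text
time_s: 9.43
ee_pos: [0.4064, 0.2617, 0.1937]
ee_rot: [-0.173, 0.985, -0.009, -0.017]
force: [1.2, -0.5, -1.6]
finger_gap: 0.0259
```

```bash
python3 plan.py "425,271,198,110,15"
```

```text
t9.4 now [406.4 261.7 193.7] head 110.0 tilt z [-0.029 -0.024] gap 0.0259 F [ 1.2 -0.5 -1.6] q6 -1.41
425,271,198,110,15 2
   [[-0.0103,0.0012,-0.0022,-0.0003],[-0.0103,0.0012,-0.0022,-0.0003]]
```

Emit:
play_rows --pt "-0.0103 0.0012 -0.003 0" --pt "-0.0103 0.0012 -0.003 0" --pt "0 0 -0.001 0"

```text
time_s: 9.68
ee_pos: [0.4254, 0.2684, 0.1966]
ee_rot: [-0.171, 0.985, -0.01, -0.018]
force: [-0.2, -0.8, -1.8]
finger_gap: 0.026
```

```bash
python3 plan.py "440,276.3,199,110,15" "463,285,195,110,12" "480,291,189,110,12"
```

```text
t9.7 now [425.4 268.4 196.6] head 109.7 tilt z [-0.032 -0.026] gap 0.0260 F [-0.2 -0.8 -1.8] q6 -1.42
440,276.3,199,110,15 2
   [[-0.0082,0.0013,-0.0012,-0.0026],[-0.0082,0.0012,-0.0012,-0.0026]]
463,285,195,110,12 3
   [[-0.0082,0.0001,0.0013,-0.0],[-0.0082,0.0001,0.0013,-0.0],[-0.0082,0.0001,0.0013,-0.0]]
480,291,189,110,12 2
   [[-0.009,-0.0001,0.003,-0.0],[-0.009,-0.0001,0.003,-0.0]]
```

Emit:
play_rows --pt "-0.0082 0.0013 -0.002 -0.0026" --pt "-0.0082 0.0013 -0.002 -0.0026" --pt "0 0 -0.001 0"

```text
time_s: 9.93
ee_pos: [0.4408, 0.275, 0.199]
ee_rot: [-0.172, 0.985, -0.011, -0.019]
force: [0.4, -0.5, -2.5]
finger_gap: 0.0259
```

```bash
python3 plan.py "440,276.3,198,110,15" "463,285,195,110,12" ; python3 - <<'E'
from h import *
c=snap("scene","scene5"); im=cv2.imread("pics/scene5.png")
cv2.imwrite("pics/v8.png",cv2.resize(im[140:220,320:420],None,fx=8,fy=7.5,interpolation=cv2.INTER_CUBIC))
E
```

```text
t9.9 now [440.8 275.  199. ] head 109.8 tilt z [-0.034 -0.028] gap 0.0259 F [ 0.4 -0.5 -2.5] q6 -1.42
440,276.3,198,110,15 1
   [[0.0003,0.0015,0.001,-0.0026]]
463,285,195,110,12 3
   [[-0.0082,0.0001,0.001,-0.0],[-0.0082,0.0001,0.001,-0.0],[-0.0082,0.0001,0.001,-0.0]]
```

View pics/v8.png

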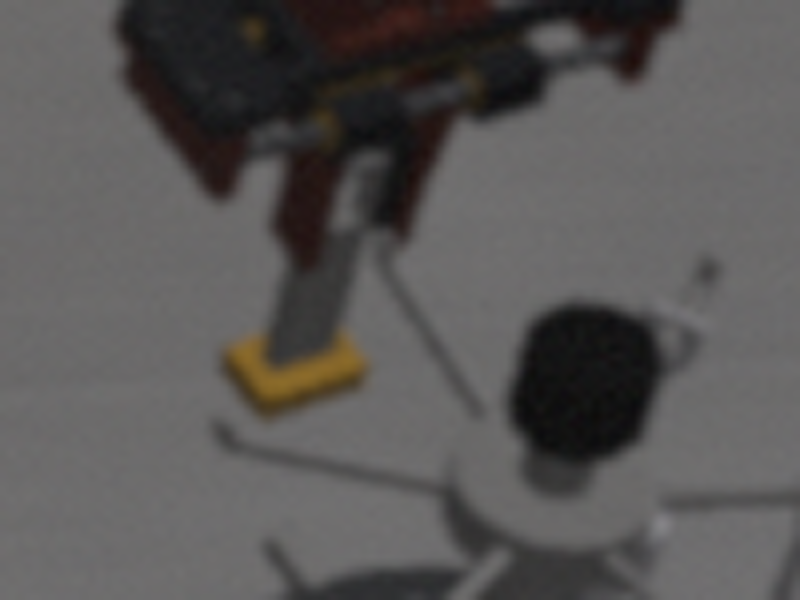

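The eye at (365,190) is in line with the peg tip near (375,220). I push in with small steps and watch the force.

Emit:
play_rows --pt "-0.0085 0.001 0 0" --pt "-0.0085 0.0005 0 0" --pt "-0.0085 0.0005 0 0"

```text
time_s: 10.23
ee_pos: [0.4644, 0.2857, 0.1985]
ee_rot: [-0.172, 0.985, -0.011, -0.019]
force: [0.3, 0.6, -1.3]
finger_gap: 0.0259
```

```bash
python3 plan.py "463,285,196,110,12" "480,291.5,191,110,10"
```

```text
t10.2 now [464.4 285.7 198.5] head 109.9 tilt z [-0.034 -0.028] gap 0.0259 F [ 0.3  0.6 -1.3] q6 -1.42
463,285,196,110,12 1
   [[0.0016,-0.0002,0.0025,-0.0026]]
480,291.5,191,110,10 2
   [[-0.0091,0.0001,0.0025,-0.0],[-0.0091,0.0001,0.0025,-0.0]]
```

Emit:
play_rows --pt "-0.009 0 0.0025 0" --pt "-0.009 0 0.0025 0" --pt "0 0 0.004 0" --pt "0 0 0.004 0"

```text
time_s: 10.57
ee_pos: [0.4848, 0.2932, 0.1839]
ee_rot: [-0.172, 0.985, -0.011, -0.019]
force: [0.1, -0.5, -1.5]
finger_gap: 0.0256
```

```bash
python3 plan.py "482,292,178,110,5"
```

```text
t10.6 now [484.8 293.2 183.9] head 109.9 tilt z [-0.033 -0.027] gap 0.0256 F [ 0.1 -0.5 -1.5] q6 -1.43
482,292,178,110,5 2
   [[0.0015,-0.0001,0.003,-0.0012],[0.0015,-0.0001,0.003,-0.0012]]
```

Emit:
play_rows --pt "0.001 0 0.0025 0" --pt "0 0 0.0025 0" --pt "0 0 0.001 0"

```text
time_s: 10.82
ee_pos: [0.4834, 0.2927, 0.178]
ee_rot: [-0.172, 0.985, -0.011, -0.018]
force: [-0.0, 0.3, 5.7]
finger_gap: 0.0259
```

Emit:
play_rows --pt "0 0 0 0" --pt "0 0 0 0" --pt "0 0 0 0"

```text
time_s: 11.07
ee_pos: [0.4828, 0.2927, 0.179]
ee_rot: [-0.172, 0.985, -0.01, -0.018]
force: [-0.4, -0.1, -1.8]
finger_gap: 0.0258
```

```bash
python3 plan.py; python3 - <<'E'
from h import *
c=snap("scene","scene6")
E
```

```text
t11.1 now [482.8 292.7 179. ] head 109.9 tilt z [-0.031 -0.026] gap 0.0258 F [-0.4 -0.1 -1.8] q6 -1.43
```

Emit:
play_rows --pt "0 0 0.001 0" --pt "0 0 0.001 0" --pt "0 0 0 0" --pt "0 0 0 0" --pt "0 0 0 0" --fingers 0.3

```text
time_s: 11.53
ee_pos: [0.4826, 0.2926, 0.1771]
ee_rot: [-0.173, 0.985, -0.01, -0.017]
force: [0.5, -0.9, -0.2]
finger_gap: 0.0559
```

Emit:
play_rows --pt "0 0 -0.02 0" --pt "0 0 -0.025 0" --pt "0 0 -0.025 0" --pt "0 0 -0.025 0" --pt "0 0 -0.025 0"

```text
time_s: 11.95
ee_pos: [0.4844, 0.2948, 0.2929]
ee_rot: [-0.173, 0.985, -0.013, -0.025]
force: [0.8, 0.7, -0.1]
finger_gap: 0.0612
```

```bash
python3 plan.py "562,321,300,110,25" "562,321,238,110,20"; python3 - <<'E'
from h import *
c=snap("scene","scene7"); im=cv2.imread("pics/scene7.png")
cv2.imwrite("pics/v9.png",cv2.resize(im[140:260,310:470],None,fx=5,fy=5,interpolation=cv2.INTER_CUBIC))
E
```

```text
t11.9 now [484.4 294.8 292.9] head 109.9 tilt z [-0.044 -0.033] gap 0.0612 F [ 0.8  0.7 -0.1] q6 -1.43
562,321,300,110,25 4
   [[-0.0205,-0.0004,-0.0018,-0.0004],[-0.0205,-0.0005,-0.0018,-0.0004],[-0.0205,-0.0005,-0.0018,-0.0004],[-0.0205,-0.0005,-0.0018,-0.0004]]
562,321,238,110,20 4
   [[0.0,0.0,0.0155,-0.0],[0.0,0.0,0.0155,-0.0],[0.0,0.0,0.0155,-0.0],[0.0,0.0,0.0155,-0.0]]
```

View pics/v9.png

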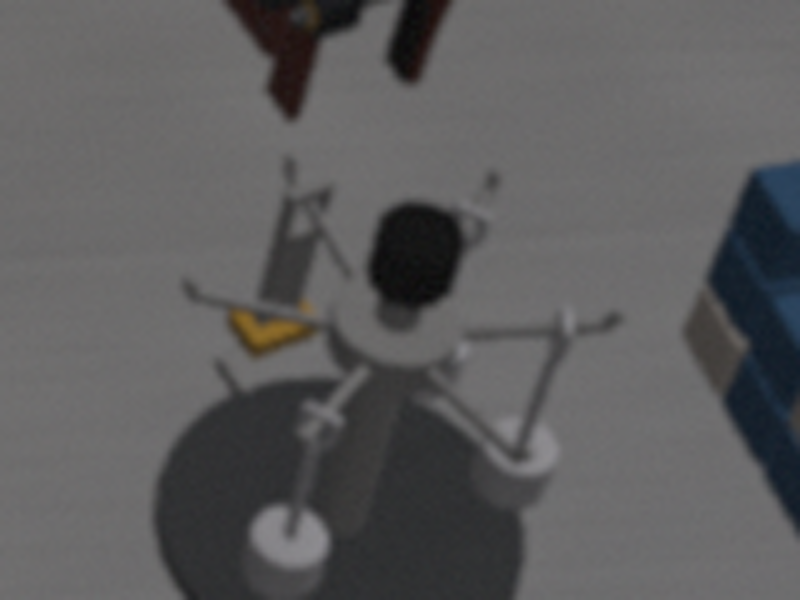

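The first stamp (at (285,260)) hangs on the forward hook h2. Next I grip the knob and turn it 60° clockwise.

Emit:
play_rows --pt "-0.0205 0 -0.003 0" --pt "-0.0205 0 -0.003 0" --pt "-0.0205 0 -0.003 0" --pt "-0.0205 -0.001 -0.003 0" --pt "0 0 0 0" --fingers 0 --force 40

```text
time_s: 12.42
ee_pos: [0.566, 0.3239, 0.313]
ee_rot: [-0.173, 0.985, -0.01, -0.016]
force: [0.1, 0.2, -0.2]
finger_gap: 0.0871
```

```bash
python3 plan.py "562,321,238,110,20"
```

```text
t12.4 now [566.  323.9 313. ] head 109.9 tilt z [-0.029 -0.025] gap 0.0871 F [ 0.1  0.2 -0.2] q6 -1.45
562,321,238,110,20 4
   [[0.0012,-0.0003,0.0187,-0.0003],[0.0012,-0.0003,0.0187,-0.0003],[0.0012,-0.0003,0.0187,-0.0003],[0.0012,-0.0003,0.0187,-0.0003]]
```

Emit:
play_rows --pt "0.001 0 0.019 0" --pt "0 0 0.019 0" --pt "0 0 0.019 0" --pt "0 0 0.015 0" --pt "0 0 0 0"

```text
time_s: 12.83
ee_pos: [0.5625, 0.3216, 0.2383]
ee_rot: [-0.173, 0.985, -0.01, -0.016]
force: [-0.7, 0.0, 0.4]
finger_gap: 0.0877
```

Emit:
play_rows --pt "0 0 0.001 0" --pt "0 0 0.001 0" --pt "0 0 0.001 0" --pt "0 0 0 0" --pt "0 0 0 0" --fingers 1

```text
time_s: 13.25
ee_pos: [0.5614, 0.3215, 0.239]
ee_rot: [-0.173, 0.985, -0.009, -0.014]
force: [0.1, -0.7, 0.4]
finger_gap: 0.0579
```

Emit:
play_rows --pt "0 0 0 0" --pt "0 0 0 0" --pt "0 0 0 0"

```text
time_s: 13.5
ee_pos: [0.5617, 0.3219, 0.2408]
ee_rot: [-0.173, 0.985, -0.008, -0.013]
force: [-0.7, 0.3, -2.9]
finger_gap: 0.0438
```

```bash
python3 plan.py ",,,50"
```

```text
t13.5 now [561.7 321.9 240.8] head 109.9 tilt z [-0.023 -0.021] gap 0.0438 F [-0.7  0.3 -2.9] q6 -1.45
,,,50 10
   [[0.0,0.0,-0.0,0.1046],[0.0,0.0,-0.0,0.1046],[0.0,0.0,-0.0,0.1046],[0.0,0.0,-0.0,0.1046],[0.0,0.0,-0.0,0.1046]]
   [[0.0,0.0,-0.0,0.1046],[0.0,0.0,-0.0,0.1046],[0.0,0.0,-0.0,0.1046],[0.0,0.0,-0.0,0.1046],[0.0,0.0,-0.0,0.1046]]
```

Emit:
play_rows --pt "0 0 0 0.05" --pt "0 0 0 0.08" --pt "0 0 0 0.08" --pt "0 0 0 0.08" --pt "0 0 0 0.08"

```text
time_s: 13.92
ee_pos: [0.5617, 0.3223, 0.2408]
ee_rot: [0.018, 1.0, -0.009, -0.012]
force: [-0.5, -2.7, -0.9]
finger_gap: 0.0434
```

Emit:
play_rows --pt "0 0 0 0.08" --pt "0 0 0 0.08" --pt "0 0 0 0.08" --pt "0 0 0 0.08" --pt "0 0 0 0.08"

```text
time_s: 14.33
ee_pos: [0.5618, 0.3227, 0.2408]
ee_rot: [0.226, 0.974, -0.009, -0.011]
force: [-2.3, -3.4, -1.9]
finger_gap: 0.0438
```

Emit:
play_rows --pt "0 0 0 0.08" --pt "0 0 0 0.07" --pt "0 0 0 0.05" --pt "0 0 0 0.03" --pt "0 0 0 0"

```text
time_s: 14.75
ee_pos: [0.5619, 0.323, 0.2409]
ee_rot: [0.344, 0.939, -0.009, -0.011]
force: [-3.8, -2.3, -1.9]
finger_gap: 0.0435
```

```bash
python3 plan.py ",,,50"
```

```text
t14.8 now [561.9 323.  240.9] head 49.8 tilt z [-0.027 -0.009] gap 0.0435 F [-3.8 -2.3 -1.9] q6 -0.40
,,,50 1
   [[0.0,0.0,-0.0,-0.0034]]
```

Emit:
play_rows --pt "0 0 0 0" --pt "0 0 0 0" --pt "0 0 0 0" --pt "0 0 0 0" --pt "0 0 0 0" --fingers 0

```text
time_s: 15.17
ee_pos: [0.5623, 0.3228, 0.2414]
ee_rot: [0.342, 0.94, -0.009, -0.011]
force: [0.2, -0.4, -0.6]
finger_gap: 0.0736
```

Emit:
play_rows --pt "0 0 -0.02 0" --pt "0 0 -0.025 0" --pt "0 0 -0.02 0"

```text
time_s: 15.42
ee_pos: [0.5626, 0.3229, 0.3012]
ee_rot: [0.342, 0.94, -0.013, -0.015]
force: [0.2, 1.2, 0.9]
finger_gap: 0.0876
```

```bash
python3 plan.py "562,74,295,83.5,28"
```

```text
t15.4 now [562.6 322.9 301.2] head 50.1 tilt z [-0.036 -0.015] gap 0.0876 F [0.2 1.2 0.9] q6 -0.41
562,74,295,83.5,28 9
   [[-0.0177,-0.0212,0.0007,-0.0648],[-0.0163,-0.0223,0.0007,-0.0648],[-0.0148,-0.0234,0.0007,-0.0648],[-0.0133,-0.0243,0.0007,-0.0648],[-0.0117,-0.0251,0.0007,-0.0648]]
   [[-0.01,-0.0258,0.0007,-0.0648],[-0.0083,-0.0264,0.0007,-0.0648],[-0.0066,-0.0269,0.0007,-0.0648],[-0.0048,-0.0272,0.0007,-0.0648]]
```

Emit:
play_rows --pt "-0.0177 -0.0212 0 -0.065" --pt "-0.0163 -0.0223 0 -0.065" --pt "-0.0148 -0.0234 0 -0.065" --pt "-0.0133 -0.0243 0 -0.065" --pt "-0.0117 -0.025 0 -0.065"

```text
time_s: 15.83
ee_pos: [0.5638, 0.1864, 0.3083]
ee_rot: [0.173, 0.985, -0.008, -0.013]
force: [-0.1, -0.9, -0.2]
finger_gap: 0.0879
```

Emit:
play_rows --pt "-0.01 -0.0258 0 -0.065" --pt "-0.0083 -0.0264 0 -0.065" --pt "-0.0066 -0.0269 0 -0.065" --pt "-0.0048 -0.0272 0 -0.065" --pt "0 0 0 0"

```text
time_s: 16.25
ee_pos: [0.5662, 0.0665, 0.3108]
ee_rot: [0.037, 0.999, -0.007, -0.013]
force: [1.0, -0.2, -0.6]
finger_gap: 0.0878
```

```bash
python3 plan.py "563,74,180,83.5,25"; python3 - <<'E'
from m0 import *
c=snap("top","top2"); im=cv2.imread("pics/top2.png"); im0=cv2.imread("pics/top0.png")
hsv=lambda i:cv2.cvtColor(i,cv2.COLOR_BGR2HSV)
for n,i in(("0",im0),("2",im)):
    m=cv2.inRange(hsv(i),(12,120,90),(28,255,255)); m[:150]=0;m[:,500:]=0
    N,_,st,ce=cv2.connectedComponentsWithStats(m); print(n,[(st[k,4],ce[k].round(1)) for k in range(1,N) if st[k,4]>30])
E
```

```text
t16.2 now [566.2  66.5 310.8] head 85.8 tilt z [-0.026 -0.013] gap 0.0878 F [ 1.  -0.2 -0.6] q6 -1.44
563,74,180,83.5,25 6
   [[0.0006,0.0012,0.0218,0.0067],[0.0006,0.0012,0.0218,0.0067],[0.0006,0.0012,0.0218,0.0067],[0.0006,0.0012,0.0218,0.0067],[0.0006,0.0012,0.0218,0.0067]]
   [[0.0007,0.0012,0.0218,0.0067]]
0 [(np.int32(65), array([314.4, 187.1])), (np.int32(35), array([265.4, 187.9])), (np.int32(79), array([324.6, 193.1])), (np.int32(52), array([270.8, 222.7])), (np.int32(65), array([312.7, 226.7])), (np.int32(52), array([324. , 228.8]))]
2 [(np.int32(46), array([316.2, 184.6])), (np.int32(80), array([324.6, 193.2])), (np.int32(62), array([271. , 222.5])), (np.int32(138), array([317.6, 228. ])), (np.int32(84), array([159. , 242.4]))]
```

Emit:
play_rows --pt "0.001 0.0015 0.022 0.007" --pt "0.001 0.0015 0.022 0.007" --pt "0 0.0015 0.022 0.007" --pt "0 0.0015 0.022 0.007" --pt "0 0.001 0.022 0.007"

```text
time_s: 16.72
ee_pos: [0.5646, 0.0783, 0.205]
ee_rot: [0.058, 0.998, -0.004, -0.005]
force: [0.5, -0.3, 0.2]
finger_gap: 0.0877
```

Emit:
play_rows --pt "0 0 0.02 0" --pt "0 0 0 0"

```text
time_s: 16.88
ee_pos: [0.5623, 0.0809, 0.1787]
ee_rot: [0.058, 0.998, -0.004, -0.009]
force: [0.1, 0.1, -0.5]
finger_gap: 0.0877
```

```bash
python3 plan.py "563,74,92,83.5,25"
```

```text
t16.9 now [562.3  80.9 178.7] head 83.3 tilt z [-0.019 -0.007] gap 0.0877 F [ 0.1  0.1 -0.5] q6 -1.37
563,74,92,83.5,25 4
   [[-0.0004,-0.0017,0.0217,-0.0007],[-0.0004,-0.0017,0.0217,-0.0007],[-0.0004,-0.0017,0.0217,-0.0007],[-0.0004,-0.0017,0.0217,-0.0007]]
```

Emit:
play_rows --pt "0 -0.002 0.0215 0" --pt "0 -0.002 0.0215 0" --pt "0 -0.002 0.0215 0" --pt "0 -0.0015 0.0215 0" --pt "0 0 0 0" --force 30

```text
time_s: 17.3
ee_pos: [0.5614, 0.0783, 0.0954]
ee_rot: [0.057, 0.998, -0.003, -0.006]
force: [-0.7, 0.1, -0.0]
finger_gap: 0.0877
```

```bash
python3 plan.py "563,74,93,83.5,25"
```

```text
t17.3 now [561.4  78.3  95.4] head 83.4 tilt z [-0.013 -0.005] gap 0.0877 F [-0.7  0.1 -0. ] q6 -1.38
563,74,93,83.5,25 1
   [[-0.0021,-0.0041,0.0024,-0.0013]]
```

Emit:
play_rows --pt "-0.0015 -0.004 0.002 0" --pt "0 0 0.001 0" --pt "0 0 0.001 0" --pt "0 0 0.0005 0" --pt "0 0 0 0" --fingers 1

```text
time_s: 17.72
ee_pos: [0.5654, 0.0759, 0.0983]
ee_rot: [0.057, 0.998, -0.002, -0.002]
force: [0.6, 0.1, 0.2]
finger_gap: 0.0579
```

Emit:
play_rows --pt "0 0 0.0005 0" --pt "0 0 0 0" --pt "0 0 0 0" --pt "0 0 0 0" --pt "0 0 0 0"

```text
time_s: 18.13
ee_pos: [0.5668, 0.076, 0.1008]
ee_rot: [0.057, 0.998, -0.002, -0.0]
force: [0.3, -1.2, -1.4]
finger_gap: 0.0254
```

```bash
python3 plan.py ",,200,,24" "407,264,200,110,25"
```

```text
t18.1 now [566.8  76.  100.8] head 83.5 tilt z [-0.    -0.003] gap 0.0254 F [ 0.3 -1.2 -1.4] q6 -1.38
,,200,,24 5
   [[0.0,0.0,-0.0198,-0.0],[0.0,0.0,-0.0198,-0.0],[0.0,0.0,-0.0198,-0.0],[0.0,0.0,-0.0198,-0.0],[0.0,0.0,-0.0198,-0.0]]
407,264,200,110,25 10
   [[0.018,0.0169,-0.0,-0.0463],[0.0172,0.0177,-0.0,-0.0463],[0.0164,0.0185,-0.0,-0.0463],[0.0155,0.0192,-0.0,-0.0463],[0.0146,0.0199,-0.0,-0.0463]]
   [[0.0137,0.0205,-0.0,-0.0463],[0.0127,0.0212,-0.0,-0.0463],[0.0117,0.0217,-0.0,-0.0463],[0.0107,0.0222,-0.0,-0.0463],[0.0096,0.0227,-0.0,-0.0463]]
```

Emit:
play_rows --pt "0 0 -0.02 0" --pt "0 0 -0.02 0" --pt "0 0 -0.02 0" --pt "0 0 -0.02 0" --pt "0 0 -0.02 0"

```text
time_s: 18.55
ee_pos: [0.5628, 0.076, 0.1941]
ee_rot: [0.057, 0.998, -0.003, -0.009]
force: [0.2, 0.3, -2.1]
finger_gap: 0.0257
```

Emit:
play_rows --pt "0.018 0.017 -0.001 -0.046" --pt "0.0172 0.0177 -0.0015 -0.046" --pt "0.0164 0.0185 -0.0015 -0.046" --pt "0.0155 0.0192 -0.0015 -0.046" --pt "0.0146 0.02 -0.0015 -0.046"

```text
time_s: 18.97
ee_pos: [0.4837, 0.1695, 0.2052]
ee_rot: [-0.058, 0.998, -0.003, -0.007]
force: [0.7, 1.3, -2.0]
finger_gap: 0.0256
```

Emit:
play_rows --pt "0.0137 0.0205 -0.0015 -0.046" --pt "0.0127 0.021 -0.0015 -0.046" --pt "0.0117 0.0217 -0.0015 -0.046" --pt "0.0107 0.022 -0.0015 -0.046" --pt "0.006 0.02 -0.001 -0.04"

```text
time_s: 19.38
ee_pos: [0.4023, 0.265, 0.2107]
ee_rot: [-0.175, 0.985, -0.002, -0.01]
force: [0.0, -0.6, -1.8]
finger_gap: 0.0258
```

```bash
python3 plan.py "407,264,198,110,25"
```

```text
t19.4 now [402.3 265.  210.7] head 110.1 tilt z [-0.018 -0.007] gap 0.0258 F [ 0.  -0.6 -1.8] q6 -1.41
407,264,198,110,25 1
   [[-0.0041,-0.0026,0.0127,0.0024]]
```

Emit:
play_rows --pt "-0.004 -0.0025 0.011 0" --pt "-0.01 0.0005 0.001 0" --pt "-0.01 0.0005 0 0" --pt "-0.01 0.0005 0 0" --pt "0 0 0 0"

```text
time_s: 19.8
ee_pos: [0.4343, 0.2787, 0.1955]
ee_rot: [-0.178, 0.984, -0.002, -0.01]
force: [-0.5, 0.7, -1.6]
finger_gap: 0.0258
```

```bash
python3 plan.py "440,277,197.5,110,25"
```

```text
t19.8 now [434.3 278.7 195.5] head 110.5 tilt z [-0.02  -0.007] gap 0.0258 F [-0.5  0.7 -1.6] q6 -1.42
440,277,197.5,110,25 1
   [[-0.0048,-0.0036,-0.002,0.0079]]
```

Emit:
play_rows --pt "-0.005 -0.0036 -0.002 0.006" --pt "0 0 0 0"

```text
time_s: 19.97
ee_pos: [0.4417, 0.2758, 0.1962]
ee_rot: [-0.173, 0.985, -0.003, -0.012]
force: [0.0, -0.0, -0.7]
finger_gap: 0.0257
```

```bash
python3 plan.py "464,286,197.5,110,9"; python3 - <<'E'
from h import *
c=snap("scene","scene8"); im=cv2.imread("pics/scene8.png")
cv2.imwrite("pics/v10.png",cv2.resize(im[140:220,320:420],None,fx=8,fy=7.5,interpolation=cv2.INTER_CUBIC))
E
```

```text
t20.0 now [441.7 275.8 196.2] head 109.9 tilt z [-0.022 -0.009] gap 0.0257 F [ 0.  -0.  -0.7] q6 -1.43
464,286,197.5,110,9 3
   [[-0.0082,0.0007,-0.0004,-0.0004],[-0.0082,0.0007,-0.0004,-0.0004],[-0.0082,0.0007,-0.0004,-0.0004]]
```

View pics/v10.png

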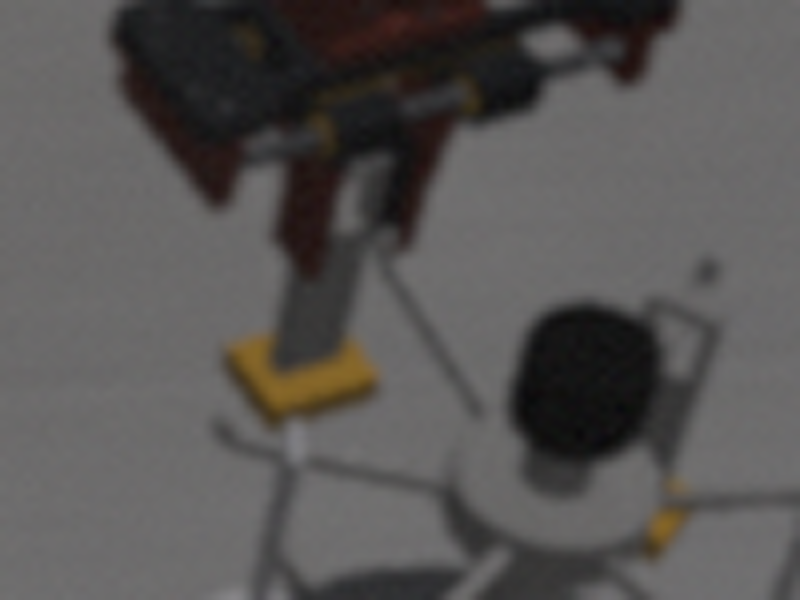

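This matches the first approach: the eye at (370,190) is in line with the peg at (380,240), and the first stamp still hangs behind the knob. I insert.

Emit:
play_rows --pt "-0.0082 0.001 -0.0005 0" --pt "-0.0082 0.0007 -0.0005 0" --pt "-0.0082 0.0007 0 0"

```text
time_s: 20.27
ee_pos: [0.4646, 0.2861, 0.1971]
ee_rot: [-0.172, 0.985, -0.002, -0.012]
force: [0.2, -0.5, -2.3]
finger_gap: 0.026
```

```bash
python3 plan.py "480,292,190,110,10"
```

```text
t20.3 now [464.6 286.1 197.1] head 109.9 tilt z [-0.022 -0.009] gap 0.0260 F [ 0.2 -0.5 -2.3] q6 -1.43
480,292,190,110,10 2
   [[-0.0082,0.0002,0.0036,-0.0012],[-0.0082,0.0001,0.0036,-0.0012]]
```

Emit:
play_rows --pt "-0.0085 0 0.003 0" --pt "-0.0085 0 0.003 0" --pt "0 0 0.004 0" --pt "0 0 0.004 0" --pt "0 0 0.0025 0"

```text
time_s: 20.68
ee_pos: [0.4841, 0.2934, 0.1782]
ee_rot: [-0.172, 0.985, -0.002, -0.012]
force: [-0.2, 0.6, -1.8]
finger_gap: 0.0259
```

```bash
python3 plan.py
```

```text
t20.7 now [484.1 293.4 178.2] head 109.9 tilt z [-0.022 -0.008] gap 0.0259 F [-0.2  0.6 -1.8] q6 -1.43
```

Emit:
play_rows --pt "0 0 0.002 0" --pt "0 0 0.002 0" --pt "0 0 0.0005 0"

```text
time_s: 20.93
ee_pos: [0.4839, 0.2934, 0.1762]
ee_rot: [-0.173, 0.985, -0.002, -0.01]
force: [0.3, 0.0, -1.2]
finger_gap: 0.0257
```

Emit:
play_rows --pt "0 0 0.0005 0" --pt "0 0 0 0" --pt "0 0 0 0" --pt "0 0 0 0" --pt "0 0 0 0" --fingers 0.3

```text
time_s: 21.35
ee_pos: [0.4834, 0.2935, 0.1769]
ee_rot: [-0.173, 0.985, -0.001, -0.009]
force: [-0.5, 0.4, 0.5]
finger_gap: 0.0557
```

Emit:
play_rows --pt "0 0 -0.02 0" --pt "0 0 -0.025 0" --pt "0 0 -0.025 0" --pt "0 0 -0.025 0" --pt "0 0 -0.025 0"

```text
time_s: 21.77
ee_pos: [0.4833, 0.2931, 0.2916]
ee_rot: [-0.173, 0.985, -0.004, -0.017]
force: [-0.5, 0.7, -0.0]
finger_gap: 0.0616
```

```bash
python3 plan.py "562,321.5,305,110,25" "562,321.5,238,150,20"
```

```text
t21.8 now [483.3 293.1 291.6] head 109.9 tilt z [-0.032 -0.014] gap 0.0616 F [-0.5  0.7 -0. ] q6 -1.43
562,321.5,305,110,25 4
   [[-0.0209,-0.0,-0.0034,-0.0004],[-0.0209,-0.0,-0.0034,-0.0004],[-0.0209,-0.0,-0.0034,-0.0004],[-0.0209,-0.0001,-0.0034,-0.0004]]
562,321.5,238,150,20 7
   [[0.0,0.0,0.0096,-0.0997],[0.0,0.0,0.0096,-0.0997],[0.0,0.0,0.0096,-0.0997],[0.0,0.0,0.0096,-0.0997],[0.0,0.0,0.0096,-0.0997]]
   [[0.0,0.0,0.0096,-0.0997],[0.0,0.0,0.0096,-0.0997]]
```

Emit:
play_rows --pt "-0.0205 0 -0.003 0" --pt "-0.0205 0 -0.003 0" --pt "-0.0205 0 -0.003 0" --pt "-0.0205 0 -0.002 0" --pt "0 0 0 0" --fingers 0 --force 40

```text
time_s: 22.18
ee_pos: [0.5643, 0.323, 0.3103]
ee_rot: [-0.173, 0.985, -0.002, -0.01]
force: [0.7, 0.3, -0.6]
finger_gap: 0.0873
```

```bash
python3 plan.py "562,321.5,238,110,20"; python3 - <<'E'
from h import *
c=snap("scene","scene9")
for n in("scene7","scene9"):
    i=cv2.imread(f"pics/{n}.png"); m=cv2.inRange(cv2.cvtColor(i,cv2.COLOR_BGR2HSV),(12,120,60),(28,255,255)); m[:150]=0
    N,_,st,ce=cv2.connectedComponentsWithStats(m); print(n,[(int(st[k,4]),ce[k].round(1)) for k in range(1,N) if st[k,4]>15 and ce[k][0]>220])
E
```

```text
t22.2 now [564.3 323.  310.3] head 110.0 tilt z [-0.02  -0.007] gap 0.0873 F [ 0.7  0.3 -0.6] q6 -1.45
562,321.5,238,110,20 4
   [[0.0007,-0.0002,0.0181,-0.0002],[0.0007,-0.0002,0.0181,-0.0002],[0.0007,-0.0002,0.0181,-0.0002],[0.0007,-0.0002,0.0181,-0.0002]]
scene7 [(70, array([362.7, 205.9])), (186, array([241.4, 245.5])), (115, array([290.8, 248.8])), (237, array([240.9, 278.8])), (93, array([299.1, 281.1]))]
scene9 [(80, array([364.4, 206.5])), (186, array([241.4, 245.4])), (237, array([240.9, 278.8])), (92, array([299.2, 281.1]))]
```

Second stamp hangs in the same place (foot at (364,206)), and the dies have not moved. I turn the knob 120° clockwise.

Emit:
play_rows --pt "0 0 0.018 0" --pt "0 0 0.018 0" --pt "0 0 0.018 0" --pt "0 0 0.0155 0" --pt "0 0 0 0"

```text
time_s: 22.65
ee_pos: [0.5586, 0.3214, 0.2403]
ee_rot: [-0.174, 0.985, -0.001, -0.01]
force: [0.1, -1.0, -0.6]
finger_gap: 0.0875
```

Emit:
play_rows --pt "0 0 0.001 0" --pt "0 0 0.001 0" --pt "0 0 0.001 0" --pt "0 0 0 0" --pt "0 0 0 0" --fingers 1

```text
time_s: 23.07
ee_pos: [0.5568, 0.3212, 0.2415]
ee_rot: [-0.174, 0.985, -0.001, -0.008]
force: [-0.3, 0.1, 0.0]
finger_gap: 0.0577
```

Emit:
play_rows --pt "0 0 0 0" --pt "0 0 0 0" --pt "0 0 0 0"

```text
time_s: 23.32
ee_pos: [0.5575, 0.3204, 0.243]
ee_rot: [-0.173, 0.985, -0.001, -0.007]
force: [-0.6, -0.5, -3.3]
finger_gap: 0.0436
```

```bash
python3 plan.py
```

```text
t23.3 now [557.5 320.4 243. ] head 110.0 tilt z [-0.013 -0.005] gap 0.0436 F [-0.6 -0.5 -3.3] q6 -1.45
```

Emit:
play_rows --pt "0 0 0 0" --pt "0 0 0 0" --pt "-0.0045 -0.001 0.003 0" --fingers 0.4

```text
time_s: 23.57
ee_pos: [0.5622, 0.3213, 0.2413]
ee_rot: [-0.173, 0.985, -0.001, -0.006]
force: [0.1, -0.3, 0.0]
finger_gap: 0.0524
```

Emit:
play_rows --pt "0 0 0 0" --pt "0 0 0 0" --pt "0 0 0 0" --pt "0 0 0 0" --fingers 1

```text
time_s: 23.9
ee_pos: [0.5625, 0.3221, 0.2406]
ee_rot: [-0.174, 0.985, -0.0, -0.007]
force: [-0.2, -0.6, 0.1]
finger_gap: 0.0433
```

```bash
python3 plan.py
```

```text
t23.9 now [562.5 322.1 240.6] head 110.0 tilt z [-0.013 -0.003] gap 0.0433 F [-0.2 -0.6  0.1] q6 -1.45
```

Emit:
play_rows --pt "0 0 0 0.05" --pt "0 0 0 0.09" --pt "0 0 0 0.09" --pt "0 0 0 0.09" --pt "0 0 0 0.09"

```text
time_s: 24.32
ee_pos: [0.5625, 0.3222, 0.2405]
ee_rot: [0.037, 0.999, -0.001, -0.007]
force: [-0.6, -1.6, 0.4]
finger_gap: 0.0436
```

Emit:
play_rows --pt "0 0 0 0.09" --pt "0 0 0 0.09" --pt "0 0 0 0.09" --pt "0 0 0 0.09" --pt "0 0 0 0.09"

```text
time_s: 24.73
ee_pos: [0.5626, 0.3223, 0.2406]
ee_rot: [0.271, 0.963, -0.001, -0.007]
force: [-2.4, -2.5, -0.7]
finger_gap: 0.0436
```

Emit:
play_rows --pt "0 0 0 0.09" --pt "0 0 0 0.09" --pt "0 0 0 0.09" --pt "0 0 0 0.09" --pt "0 0 0 0.09"

```text
time_s: 25.15
ee_pos: [0.5626, 0.3223, 0.2404]
ee_rot: [0.489, 0.873, -0.001, -0.007]
force: [-2.4, -2.3, -1.3]
finger_gap: 0.0434
```

Emit:
play_rows --pt "0 0 0 0.09" --pt "0 0 0 0.09" --pt "0 0 0 0.08" --pt "0 0 0 0.05" --pt "0 0 0 0"

```text
time_s: 25.57
ee_pos: [0.5627, 0.3223, 0.2405]
ee_rot: [0.625, 0.78, -0.001, -0.006]
force: [-3.6, -1.7, -1.5]
finger_gap: 0.0439
```

```bash
python3 plan.py ",,,-10.5"
```

```text
t25.6 now [562.7 322.3 240.5] head 12.6 tilt z [-0.01   0.005] gap 0.0439 F [-3.6 -1.7 -1.5] q6 0.25
,,,-10.5 4
   [[0.0,0.0,-0.0,0.1009],[0.0,0.0,-0.0,0.1009],[0.0,0.0,-0.0,0.1009],[0.0,0.0,-0.0,0.1009]]
```

Emit:
play_rows --pt "0 0 0 0.08" --pt "0 0 0 0.1" --pt "0 0 0 0.1" --pt "0 0 0 0.07" --pt "0 0 0 0.02"

```text
time_s: 25.98
ee_pos: [0.5628, 0.3223, 0.2404]
ee_rot: [0.76, 0.65, -0.002, -0.004]
force: [-2.2, -1.6, -1.4]
finger_gap: 0.0436
```

Emit:
play_rows --pt "0 0 0 0" --pt "0 0 0 0"

```text
time_s: 26.15
ee_pos: [0.5627, 0.3223, 0.2404]
ee_rot: [0.759, 0.651, -0.002, -0.004]
force: [-3.8, -0.7, -2.0]
finger_gap: 0.0439
```

```bash
python3 plan.py ",,,-10.5"
```

```text
t26.1 now [562.7 322.3 240.4] head -8.7 tilt z [-0.008  0.003] gap 0.0439 F [-3.8 -0.7 -2. ] q6 0.62
,,,-10.5 1
   [[0.0,0.0,-0.0,0.0311]]
```

Emit:
play_rows --pt "0 0 0 0.033" --pt "0 0 0 0"

```text
time_s: 26.32
ee_pos: [0.5628, 0.3223, 0.2404]
ee_rot: [0.768, 0.64, -0.002, -0.004]
force: [-2.4, -0.3, -1.0]
finger_gap: 0.0435
```

Emit:
play_rows --pt "0 0 0 0" --pt "0 0 0 0" --pt "0 0 0 0" --pt "0 0 0 0" --pt "0 0 0 0" --fingers 0

```text
time_s: 26.73
ee_pos: [0.5628, 0.3223, 0.2403]
ee_rot: [0.766, 0.643, -0.002, -0.004]
force: [0.8, -0.1, -0.9]
finger_gap: 0.0737
```

Emit:
play_rows --pt "0 0 -0.02 0" --pt "0 0 -0.025 0" --pt "0 0 -0.02 0"

```text
time_s: 26.98
ee_pos: [0.5621, 0.3213, 0.2998]
ee_rot: [0.766, 0.643, -0.008, -0.006]
force: [0.8, 0.5, 0.7]
finger_gap: 0.0873
```

```bash
python3 plan.py "667,86,300,80,28"
```

```text
t27.0 now [562.1 321.3 299.8] head -9.9 tilt z [-0.02  -0.002] gap 0.0873 F [0.8 0.5 0.7] q6 0.64
667,86,300,80,28 14
   [[-0.0153,0.0103,-0.0,-0.1121],[-0.0163,0.0085,-0.0,-0.1121],[-0.0172,0.0066,-0.0,-0.1121],[-0.0178,0.0047,-0.0,-0.1121],[-0.0182,0.0026,-0.0,-0.1121]]
   [[-0.0184,0.0006,-0.0,-0.1121],[-0.0183,-0.0015,-0.0,-0.1121],[-0.0181,-0.0035,-0.0,-0.1121],[-0.0176,-0.0055,-0.0,-0.1121],[-0.0168,-0.0074,-0.0,-0.1121]]
   [[-0.0159,-0.0093,-0.0,-0.1121],[-0.0148,-0.011,-0.0,-0.1121],[-0.0134,-0.0126,-0.0,-0.1121],[-0.0119,-0.014,-0.0,-0.1121]]
```

Emit:
play_rows --pt "-0.0153 0.0103 0 -0.112" --pt "-0.0163 0.0085 0 -0.112" --pt "-0.0172 0.0066 0 -0.112" --pt "-0.0178 0.0047 0 -0.112" --pt "-0.0182 0.0026 0 -0.112"

```text
time_s: 27.4
ee_pos: [0.6009, 0.2392, 0.3071]
ee_rot: [0.546, 0.838, -0.001, -0.005]
force: [0.1, -0.3, -0.2]
finger_gap: 0.0874
```

Emit:
play_rows --pt "-0.0184 0 0 -0.112" --pt "-0.0183 -0.0015 0 -0.112" --pt "-0.018 -0.0035 0 -0.112" --pt "-0.0176 -0.0055 0 -0.112" --pt "-0.0168 -0.0074 0 -0.112"

```text
time_s: 27.82
ee_pos: [0.6429, 0.1524, 0.307]
ee_rot: [0.278, 0.961, 0.001, -0.005]
force: [-0.3, 0.2, -0.7]
finger_gap: 0.0877
```

Emit:
play_rows --pt "-0.016 -0.009 0 -0.112" --pt "-0.0148 -0.011 0 -0.112" --pt "-0.0134 -0.0126 0 -0.112" --pt "-0.008 -0.01 0 -0.06" --pt "0 0 0 0"

```text
time_s: 28.23
ee_pos: [0.6773, 0.0855, 0.3056]
ee_rot: [0.071, 0.997, 0.002, -0.005]
force: [0.2, 0.4, -0.6]
finger_gap: 0.0878
```

```bash
python3 plan.py "667,86,200,80,22"; python3 - <<'E'
from h import *
c=load("top0"); print("jug base",plane(c,350*.7,213*.7,0.),plane(c,346*.7,203*.7,.095))
c=snap("top","top3"); im=cv2.imread("pics/top3.png")
cv2.imwrite("pics/v11.png",cv2.resize(im[130:280,110:310],None,fx=4,fy=4,interpolation=cv2.INTER_CUBIC))
E
```

```text
t28.2 now [677.3  85.5 305.6] head 81.8 tilt z [-0.01   0.004] gap 0.0878 F [ 0.2  0.4 -0.6] q6 -1.35
667,86,200,80,22 5
   [[0.002,-0.0002,0.0211,0.0063],[0.002,-0.0002,0.0211,0.0063],[0.002,-0.0002,0.0211,0.0063],[0.002,-0.0002,0.0211,0.0063],[0.002,-0.0002,0.0211,0.0063]]
jug base [0.77577592 0.15286602 0.        ] [0.76760315 0.15043153 0.095     ]
```

View pics/v11.png

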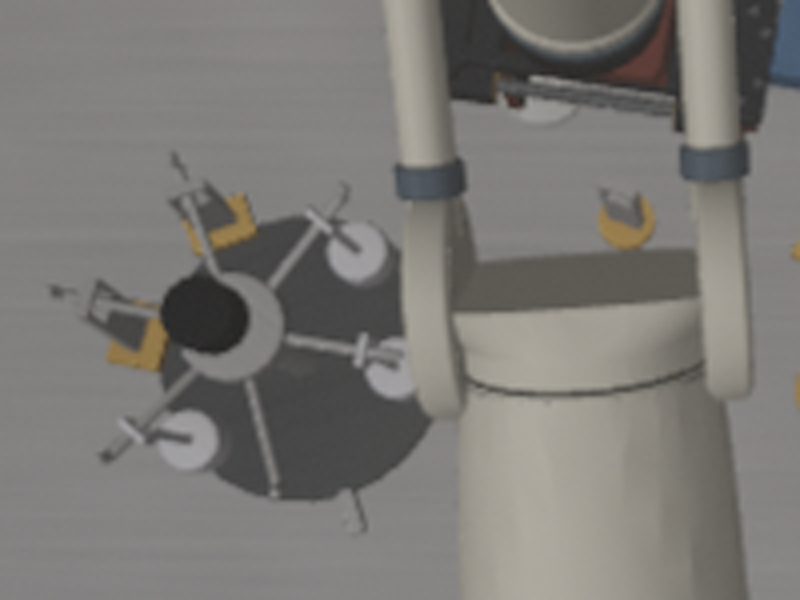

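h1's tip (275,493) sits where h2's was, so the hook is forward. Both hung stamps are in place. I descend on stamp_b.

Emit:
play_rows --pt "0.002 0.0005 0.0215 0.003" --pt "0.002 0.0005 0.0215 0.003" --pt "0.002 0 0.0215 0.003" --pt "0.002 0 0.0215 0.003" --pt "0.001 0 0.0215 0"

```text
time_s: 28.7
ee_pos: [0.6678, 0.0941, 0.203]
ee_rot: [0.084, 0.996, 0.004, 0.002]
force: [-0.1, 0.5, -0.9]
finger_gap: 0.0879
```

Emit:
play_rows --pt "0 0 0 0"

```text
time_s: 28.78
ee_pos: [0.6656, 0.0953, 0.1973]
ee_rot: [0.084, 0.996, 0.004, -0.002]
force: [-0.9, 0.2, -0.9]
finger_gap: 0.088
```

```bash
python3 plan.py "667,86,93,81,22"
```

```text
t28.8 now [665.6  95.3 197.3] head 80.3 tilt z [-0.004  0.008] gap 0.0880 F [-0.9  0.2 -0.9] q6 -1.31
667,86,93,81,22 5
   [[-0.0006,-0.0018,0.0209,-0.0024],[-0.0006,-0.0018,0.0209,-0.0024],[-0.0006,-0.0018,0.0209,-0.0024],[-0.0006,-0.0018,0.0209,-0.0024],[-0.0006,-0.0018,0.0209,-0.0024]]
```

Emit:
play_rows --pt "0 -0.002 0.021 0" --pt "0 -0.002 0.021 0" --pt "0 -0.002 0.021 0" --pt "0 -0.002 0.021 0" --pt "0 -0.002 0.02 0" --force 30

```text
time_s: 29.2
ee_pos: [0.6657, 0.0922, 0.1022]
ee_rot: [0.086, 0.996, 0.006, 0.005]
force: [0.5, 0.4, 0.0]
finger_gap: 0.0878
```

Emit:
play_rows --pt "0 0 0 0" --pt "0 0 0 0"

```text
time_s: 29.37
ee_pos: [0.6638, 0.0934, 0.0996]
ee_rot: [0.087, 0.996, 0.006, 0.002]
force: [0.1, 0.7, 1.4]
finger_gap: 0.0879
```

```bash
python3 plan.py "667,86,93,81,22"
```

```text
t29.4 now [663.8  93.4  99.6] head 80.0 tilt z [0.005 0.011] gap 0.0879 F [0.1 0.7 1.4] q6 -1.31
667,86,93,81,22 1
   [[-0.0044,-0.0068,0.0066,-0.0166]]
```

Emit:
play_rows --pt "-0.0015 -0.007 0.0065 0" --pt "0 0 0.001 0" --pt "0 0 0.001 0" --pt "0 0 0.0005 0" --pt "0 0 0 0" --fingers 1

```text
time_s: 29.78
ee_pos: [0.667, 0.0871, 0.098]
ee_rot: [0.087, 0.996, 0.007, 0.007]
force: [0.3, -0.6, 0.3]
finger_gap: 0.0576
```

Emit:
play_rows --pt "0 0 0.0005 0" --pt "0 0 0 0" --pt "0 0 0 0" --pt "0 0 0 0" --pt "0 0 0 0"

```text
time_s: 30.2
ee_pos: [0.6678, 0.0871, 0.0996]
ee_rot: [0.087, 0.996, 0.007, 0.008]
force: [-0.1, -0.9, 0.1]
finger_gap: 0.0259
```

```bash
python3 plan.py ",,200,,24" "530,110,205,95,28" "407,264,200,110,28"
```

```text
t30.2 now [667.8  87.1  99.6] head 80.0 tilt z [0.017 0.012] gap 0.0259 F [-0.1 -0.9  0.1] q6 -1.32
,,200,,24 5
   [[0.0,0.0,-0.0201,-0.0],[0.0,0.0,-0.0201,-0.0],[0.0,0.0,-0.0201,-0.0],[0.0,0.0,-0.0201,-0.0],[0.0,0.0,-0.0201,-0.0]]
530,110,205,95,28 5
   [[0.0279,-0.0003,-0.001,-0.0524],[0.0279,0.0012,-0.001,-0.0524],[0.0278,0.0027,-0.001,-0.0524],[0.0276,0.0041,-0.001,-0.0524],[0.0274,0.0055,-0.001,-0.0524]]
407,264,200,110,28 8
   [[0.0136,0.0205,0.0006,-0.0327],[0.013,0.021,0.0006,-0.0327],[0.0123,0.0214,0.0006,-0.0327],[0.0116,0.0218,0.0006,-0.0327],[0.0108,0.0221,0.0006,-0.0327]]
   [[0.0101,0.0225,0.0006,-0.0327],[0.0094,0.0228,0.0006,-0.0327],[0.0086,0.0231,0.0006,-0.0327]]
```

Emit:
play_rows --pt "0 0 -0.02 0" --pt "0 0 -0.02 0" --pt "0 0 -0.02 0" --pt "0 0 -0.02 0" --pt "0 0 -0.02 0"

```text
time_s: 30.62
ee_pos: [0.6622, 0.0856, 0.1913]
ee_rot: [0.087, 0.996, 0.005, -0.002]
force: [-0.4, -0.4, -2.2]
finger_gap: 0.026
```

Emit:
play_rows --pt "0.028 0 -0.001 -0.052" --pt "0.028 0.0012 -0.001 -0.052" --pt "0.0278 0.0027 -0.001 -0.052" --pt "0.0276 0.004 -0.001 -0.052" --pt "0.0274 0.0055 -0.001 -0.052"

```text
time_s: 31.03
ee_pos: [0.5245, 0.1078, 0.1964]
ee_rot: [-0.046, 0.999, 0.005, -0.0]
force: [-0.1, 0.5, -1.4]
finger_gap: 0.0263
```

Emit:
play_rows --pt "0.0136 0.0205 0 -0.033" --pt "0.013 0.021 0 -0.033" --pt "0.0123 0.0214 0 -0.033" --pt "0.0116 0.0218 0 -0.033" --pt "0.0108 0.022 0 -0.033"

```text
time_s: 31.45
ee_pos: [0.4398, 0.2035, 0.1958]
ee_rot: [-0.131, 0.991, 0.004, -0.001]
force: [0.1, -0.9, -1.3]
finger_gap: 0.0259
```

Emit:
play_rows --pt "0.01 0.0225 0 -0.033" --pt "0.0094 0.0228 0 -0.033" --pt "0.004 0.017 0 -0.025" --pt "0 0 0 0"

```text
time_s: 31.78
ee_pos: [0.3935, 0.261, 0.195]
ee_rot: [-0.18, 0.984, 0.005, -0.002]
force: [-0.4, 0.4, -2.0]
finger_gap: 0.0258
```

```bash
python3 plan.py "422,270,196,110,12" "440,277,196,110,12"
```

```text
t31.8 now [393.5 261.  195. ] head 110.8 tilt z [-0.007  0.009] gap 0.0258 F [-0.4  0.4 -2. ] q6 -1.43
422,270,196,110,12 3
   [[-0.01,-0.0006,-0.0003,0.0046],[-0.01,-0.0005,-0.0003,0.0046],[-0.01,-0.0005,-0.0003,0.0046]]
440,277,196,110,12 2
   [[-0.0097,0.0002,-0.0,-0.0],[-0.0097,0.0002,-0.0,-0.0]]
```

Emit:
play_rows --pt "-0.01 0 -0.0005 0.004" --pt "-0.01 0 -0.0005 0.004" --pt "-0.01 0 -0.0005 0.004" --pt "-0.008 0 -0.0005 0" --pt "-0.004 0 0 0"

```text
time_s: 32.2
ee_pos: [0.4347, 0.2751, 0.1958]
ee_rot: [-0.174, 0.985, 0.004, -0.003]
force: [0.4, 0.3, -1.4]
finger_gap: 0.0256
```

```bash
python3 plan.py "440,277,196,110,12"; python3 - <<'E'
from h import *
snap("scene","scene10")
E
```

```text
t32.2 now [434.7 275.1 195.8] head 110.1 tilt z [-0.007  0.007] gap 0.0256 F [ 0.4  0.3 -1.4] q6 -1.43
440,277,196,110,12 1
   [[-0.0056,-0.0,-0.0002,0.0011]]
```

Emit:
play_rows --pt "-0.008 0 -0.0005 0" --pt "-0.008 0 -0.0005 0" --pt "-0.008 0 0 0" --pt "-0.005 0 0 0"

```text
time_s: 32.58
ee_pos: [0.4649, 0.2845, 0.1959]
ee_rot: [-0.173, 0.985, 0.004, -0.004]
force: [0.1, 0.2, -2.2]
finger_gap: 0.0261
```

```bash
python3 plan.py "482,292.4,190,110,10"
```

```text
t32.6 now [464.9 284.5 195.9] head 109.9 tilt z [-0.009  0.006] gap 0.0261 F [ 0.1  0.2 -2.2] q6 -1.44
482,292.4,190,110,10 2
   [[-0.0094,0.0008,0.003,-0.0006],[-0.0094,0.0008,0.003,-0.0006]]
```

Emit:
play_rows --pt "-0.009 0.0008 0.003 0" --pt "-0.009 0.0008 0.003 0" --pt "0 0 0.004 0" --pt "0 0 0.004 0" --pt "0 0 0.004 0"

```text
time_s: 33.0
ee_pos: [0.4842, 0.2931, 0.1774]
ee_rot: [-0.173, 0.985, 0.004, -0.003]
force: [0.3, -0.1, -1.6]
finger_gap: 0.0265
```

Emit:
play_rows --pt "0 0 0.002 0" --pt "0 0 0.001 0"

```text
time_s: 33.17
ee_pos: [0.4838, 0.2929, 0.1742]
ee_rot: [-0.173, 0.985, 0.004, -0.003]
force: [-0.1, 0.0, 7.3]
finger_gap: 0.0259
```

```bash
python3 plan.py
```

```text
t33.2 now [483.8 292.9 174.2] head 109.9 tilt z [-0.008  0.006] gap 0.0259 F [-0.1  0.   7.3] q6 -1.44
```

Contact came as expected at 174 mm (7 N). I release and rise.

Emit:
play_rows --pt "0 0 0 0" --pt "0 0 0 0" --pt "0 0 0 0" --pt "0 0 0 0" --pt "0 0 0 0" --fingers 0.3

```text
time_s: 33.58
ee_pos: [0.4834, 0.293, 0.1764]
ee_rot: [-0.173, 0.985, 0.004, -0.002]
force: [0.3, 0.6, -0.7]
finger_gap: 0.0558
```

Emit:
play_rows --pt "0 0 -0.02 0" --pt "0 0 -0.025 0" --pt "0 0 -0.025 0" --pt "0 0 -0.025 0" --pt "0 0 -0.02 0"

```text
time_s: 34.0
ee_pos: [0.4818, 0.2911, 0.288]
ee_rot: [-0.173, 0.985, 0.002, -0.008]
force: [1.0, -0.2, 1.0]
finger_gap: 0.0615
```

```bash
python3 plan.py "480,120,280,100,30" "545,-66,200,82,30"; python3 - <<'E'
from h import *
snap("scene","scene11"); 
for n in("scene9","scene11"):
    i=cv2.imread(f"pics/{n}.png"); m=cv2.inRange(cv2.cvtColor(i,cv2.COLOR_BGR2HSV),(12,120,60),(28,255,255)); m[:150]=0
    N,_,st,ce=cv2.connectedComponentsWithStats(m); print(n,[(int(st[k,4]),ce[k].round(1)) for k in range(1,N) if st[k,4]>8 and ce[k][0]>220])
E
```

```text
t34.0 now [481.8 291.1 288. ] head 109.9 tilt z [-0.017  0.001] gap 0.0615 F [ 1.  -0.2  1. ] q6 -1.44
480,120,280,100,30 6
   [[0.01,-0.0267,0.0013,0.0289],[0.0092,-0.027,0.0013,0.0289],[0.0084,-0.0272,0.0013,0.0289],[0.0077,-0.0275,0.0013,0.0289],[0.0069,-0.0277,0.0013,0.0289]]
   [[0.0061,-0.0279,0.0013,0.0289]]
545,-66,200,82,30 8
   [[-0.004,-0.0243,0.01,0.0393],[-0.0049,-0.0241,0.01,0.0393],[-0.0059,-0.0239,0.01,0.0393],[-0.0068,-0.0237,0.01,0.0393],[-0.0077,-0.0234,0.01,0.0393]]
   [[-0.0086,-0.0231,0.01,0.0393],[-0.0095,-0.0227,0.01,0.0393],[-0.0104,-0.0223,0.01,0.0393]]
scene9 [(80, array([364.4, 206.5])), (12, array([402.5, 210. ])), (186, array([241.4, 245.4])), (237, array([240.9, 278.8])), (92, array([299.2, 281.1]))]
scene11 [(75, array([364.8, 206.9])), (81, array([418.1, 233.1])), (186, array([241.4, 245.5])), (137, array([400.9, 254.3])), (236, array([240.9, 278.8]))]
```

All three stamps hang (the new foot is at (365,207), like the others) and the dies are unmoved. I now refine the die and pocket centres by subpixel fits while moving over.

```bash
cat > fit.py <<'E'
from h import *
def hullw(name,box,z,s=6):
    c=load(name); im=cv2.imread(f"pics/{name}.png"); x0,y0,x1,y1=box
    a=cv2.resize(im[y0:y1,x0:x1],None,fx=s,fy=s,interpolation=cv2.INTER_CUBIC); h=cv2.cvtColor(a,cv2.COLOR_BGR2HSV)
    m=cv2.inRange(h,(10,85,60),(30,255,255)); n,l,st,ce=cv2.connectedComponentsWithStats(m)
    m=(l>0).astype(np.uint8)
    m=np.isin(l,[k for k in range(1,n) if st[k,4]>300]).astype(np.uint8)
    p=cv2.convexHull(np.argwhere(m)[:,::-1].astype(np.int32))[:,0]
    return np.array([plane(c,x0+(u+.5)/s-.5,y0+(v+.5)/s-.5,z)[:2]*1000 for u,v in p],np.float32)
if __name__=="__main__":
    for nm,z in(("top0",.016),):
        P=hullw(nm,(305,213,338,242),z); print("round",nm,cv2.fitEllipse(P),cv2.minEnclosingCircle(P))
        P=hullw(nm,(305,174,338,206),z); print("sq",nm,cv2.minAreaRect(P))
    for nm in("scene0","scene11"):
        P=hullw(nm,(226,228,260,258),.016); print("round",nm,cv2.minAreaRect(P),P.min(0),P.max(0))
        P=hullw(nm,(222,262,260,292),.016); print("sq",nm,cv2.minAreaRect(P))
    c=load("top0"); g=cv2.cvtColor(cv2.imread("pics/top0.png"),cv2.COLOR_BGR2GRAY).astype(float)
    for n,(u,v,w,h) in dict(round=(393.5,194.5,14,13),sq=(395.5,221,13,13),long=(397,247.5,19,10)).items():
        x0,x1,y0,y1=int(u-w),int(u+w)+1,int(v-h),int(v+h)+1
        a=g[y0:y1,x0:x1]; w_=np.clip(np.median(a)-6-a,0,12); ys,xs=np.nonzero(w_>1)
        P=np.array([plane(c,x0+x,y0+y,.026)[:2]*1000 for x,y in zip(xs,ys)],np.float32)
        print(n,len(P),"circ",np.round(cv2.minEnclosingCircle(P)[0],1),cv2.minEnclosingCircle(P)[1],"rect",cv2.minAreaRect(P))
E
python3 fit.py
```

```text
round top0 ((541.0358276367188, -65.02596282958984), (55.841339111328125, 56.82591247558594), 53.577857971191406) ((540.9817504882812, -64.964599609375), 28.57804298400879)
sq top0 ((649.6483154296875, -69.42391967773438), (52.825496673583984, 55.03160095214844), 58.87051010131836)
round scene0 ((549.4967651367188, -65.17729949951172), (57.21206283569336, 60.50626754760742), 87.90150451660156) [518.75195 -93.53101] [579.84674  -36.402187]
sq scene0 ((656.193115234375, -69.92344665527344), (57.5272102355957, 59.59523391723633), 59.27306365966797)
round scene11 ((549.7440795898438, -65.173583984375), (57.18038558959961, 61.000144958496094), 87.90150451660156) [518.75195 -93.53799] [580.2393   -36.469063]
sq scene11 ((656.1309814453125, -69.8382568359375), (57.358680725097656, 59.23163986206055), 58.98959732055664)
round 70 circ [ 636.4 -278.7] 32.01799011230469 rect ((636.2902221679688, -279.8213806152344), (59.92955017089844, 61.23333740234375), 88.59003448486328)
sq 82 circ [ 561.2 -283.3] 39.494789123535156 rect ((562.6567993164062, -282.7583312988281), (57.18380355834961, 58.53593063354492), 0.5174052119255066)
long 50 circ [ 487.2 -286.2] 48.5400276184082 rect ((482.5118713378906, -286.06707763671875), (36.6928825378418, 95.05853271484375), 7.481550216674805)
```

Emit:
play_rows --pt "0.01 -0.0267 0 0.029" --pt "0.0092 -0.027 0 0.029" --pt "0.0084 -0.0272 0 0.029" --pt "0.0077 -0.0275 0 0.029" --pt "0.007 -0.0277 0 0.029" --fingers 0.3

```text
time_s: 34.47
ee_pos: [0.4811, 0.1495, 0.2926]
ee_rot: [-0.103, 0.995, 0.004, -0.003]
force: [0.5, -0.3, -0.4]
finger_gap: 0.0615
```

Emit:
play_rows --pt "0.006 -0.028 0 0.029" --pt "-0.004 -0.0243 0.01 0.039" --pt "-0.005 -0.024 0.01 0.039" --pt "-0.006 -0.024 0.01 0.039" --pt "-0.007 -0.0237 0.01 0.039"

```text
time_s: 34.88
ee_pos: [0.5134, 0.0215, 0.2523]
ee_rot: [-0.007, 1.0, 0.004, 0.0]
force: [0.4, 0.1, -0.0]
finger_gap: 0.0614
```

Emit:
play_rows --pt "-0.0077 -0.0234 0.01 0.039" --pt "-0.0086 -0.023 0.01 0.039" --pt "-0.0095 -0.0227 0.01 0.039" --pt "-0.0104 -0.022 0.01 0.039" --pt "0 0 0 0"

```text
time_s: 35.3
ee_pos: [0.5453, -0.0795, 0.2042]
ee_rot: [0.078, 0.997, 0.004, -0.002]
force: [-0.3, -0.7, -0.2]
finger_gap: 0.0617
```

```bash
python3 plan.py "541,-65.3,150,82,20"
```

```text
t35.3 now [545.3 -79.5 204.2] head 81.0 tilt z [-0.004  0.008] gap 0.0617 F [-0.3 -0.7 -0.2] q6 -1.62
541,-65.3,150,82,20 3
   [[0.0022,0.0044,0.0181,-0.0057],[0.0021,0.0044,0.0181,-0.0057],[0.0021,0.0045,0.0181,-0.0057]]
```

Emit:
play_rows --pt "0.0025 0.005 0.018 -0.006" --pt "0.002 0.005 0.018 -0.006" --pt "0.002 0.0045 0.018 -0.006" --pt "0 0 0 0"

```text
time_s: 35.63
ee_pos: [0.5404, -0.0642, 0.1475]
ee_rot: [0.07, 0.998, 0.004, -0.003]
force: [-0.9, -0.1, -1.2]
finger_gap: 0.0614
```

```bash
python3 plan.py "541.3,-64.5,75,82,20"
```

```text
t35.6 now [540.4 -64.2 147.5] head 81.9 tilt z [-0.005  0.009] gap 0.0614 F [-0.9 -0.1 -1.2] q6 -1.61
541.3,-64.5,75,82,20 4
   [[-0.0002,-0.0001,0.0181,-0.0003],[-0.0002,-0.0001,0.0181,-0.0003],[-0.0002,-0.0001,0.0181,-0.0003],[-0.0002,-0.0001,0.0181,-0.0003]]
```

Emit:
play_rows --pt "0 0 0.018 0" --pt "0 0 0.018 0" --pt "0 0 0.018 0" --pt "0 0 0.018 0" --pt "0 0 0 0"

```text
time_s: 36.05
ee_pos: [0.5413, -0.0613, 0.078]
ee_rot: [0.068, 0.998, 0.004, 0.0]
force: [0.5, 0.4, -0.5]
finger_gap: 0.0614
```

Emit:
play_rows --pt "0 0 0.012 0" --pt "0 0 0.012 0" --pt "0 0 0.004 0" --pt "0 0 0 0"

```text
time_s: 36.38
ee_pos: [0.5431, -0.0606, 0.0521]
ee_rot: [0.067, 0.998, 0.004, 0.003]
force: [-0.0, -0.6, -0.0]
finger_gap: 0.0618
```

```bash
python3 plan.py "541.3,-64.5,39,82,20"
```

```text
t36.4 now [543.1 -60.6  52.1] head 82.3 tilt z [0.006 0.008] gap 0.0618 F [-0.  -0.6 -0. ] q6 -1.62
541.3,-64.5,39,82,20 1
   [[0.0013,-0.0041,0.0131,0.0047]]
```

Emit:
play_rows --pt "0.0015 -0.004 0.012 0.005" --pt "0 0 0.001 0"

```text
time_s: 36.55
ee_pos: [0.5418, -0.0645, 0.0394]
ee_rot: [0.07, 0.998, 0.004, 0.004]
force: [-0.3, 0.3, 0.0]
finger_gap: 0.0616
```

Emit:
play_rows --pt "0 0 0.001 0" --pt "0 0 0.001 0" --pt "0 0 0 0" --pt "0 0 0 0" --pt "0 0 0 0" --fingers 1 --force 45

```text
time_s: 36.97
ee_pos: [0.5422, -0.0651, 0.0379]
ee_rot: [0.07, 0.998, 0.004, 0.004]
force: [0.8, -0.1, 0.1]
finger_gap: 0.0313
```

Emit:
play_rows --pt "0 0 0 0" --pt "0 0 0 0"

```text
time_s: 37.13
ee_pos: [0.5426, -0.0652, 0.0385]
ee_rot: [0.07, 0.998, 0.004, 0.005]
force: [0.3, -0.3, 0.1]
finger_gap: 0.0187
```

```bash
python3 plan.py ",,115,,20" "636.3,-279.3,115,82,28"
```

```text
t37.1 now [542.6 -65.2  38.5] head 81.9 tilt z [0.01  0.007] gap 0.0187 F [ 0.3 -0.3  0.1] q6 -1.62
,,115,,20 4
   [[0.0,0.0,-0.0191,-0.0],[0.0,0.0,-0.0191,-0.0],[0.0,0.0,-0.0191,-0.0],[0.0,0.0,-0.0191,-0.0]]
636.3,-279.3,115,82,28 9
   [[-0.0137,-0.0221,-0.0,-0.0001],[-0.0136,-0.0221,-0.0,-0.0001],[-0.0136,-0.0221,-0.0,-0.0001],[-0.0136,-0.0221,-0.0,-0.0001],[-0.0136,-0.0221,-0.0,-0.0001]]
   [[-0.0136,-0.0221,-0.0,-0.0001],[-0.0136,-0.0221,-0.0,-0.0001],[-0.0136,-0.0221,-0.0,-0.0001],[-0.0136,-0.0221,-0.0,-0.0001]]
```

Emit:
play_rows --pt "0 0 0 0" --pt "0 0 0 0"

```text
time_s: 37.3
ee_pos: [0.5426, -0.0651, 0.0387]
ee_rot: [0.07, 0.998, 0.004, 0.005]
force: [1.1, -0.1, -1.6]
finger_gap: 0.0148
```

Emit:
play_rows --pt "0 0 -0.019 0" --pt "0 0 -0.019 0" --pt "0 0 -0.019 0" --pt "0 0 -0.019 0"

```text
time_s: 37.63
ee_pos: [0.5376, -0.0648, 0.1089]
ee_rot: [0.07, 0.998, 0.005, -0.003]
force: [-0.6, -0.1, -1.1]
finger_gap: 0.0148
```

Emit:
play_rows --pt "-0.0137 -0.022 -0.001 0" --pt "-0.0137 -0.022 -0.001 0" --pt "-0.0137 -0.022 -0.001 0" --pt "-0.0137 -0.022 -0.001 0" --pt "-0.0137 -0.022 -0.001 0"

```text
time_s: 38.05
ee_pos: [0.5931, -0.1826, 0.1183]
ee_rot: [0.066, 0.998, 0.005, 0.001]
force: [-0.6, 0.6, -2.1]
finger_gap: 0.0147
```

Emit:
play_rows --pt "-0.0137 -0.022 -0.001 0" --pt "-0.0137 -0.022 -0.001 0" --pt "-0.0137 -0.022 -0.001 0" --pt "-0.006 -0.011 0 0" --pt "0 0 0 0"

```text
time_s: 38.47
ee_pos: [0.6306, -0.2737, 0.1162]
ee_rot: [0.068, 0.998, 0.006, -0.001]
force: [-0.0, -0.4, -2.4]
finger_gap: 0.0148
```

```bash
python3 plan.py "637.9,-278.5,80,82,20"; python3 - <<'E'
from h import *
snap("scene","scene12")
E
```

```text
t38.5 now [ 630.6 -273.7  116.2] head 82.2 tilt z [-0.002  0.011] gap 0.0148 F [-0.  -0.4 -2.4] q6 -1.90
637.9,-278.5,80,82,20 2
   [[-0.0039,-0.0019,0.0181,0.0017],[-0.0039,-0.0019,0.0181,0.0017]]
```

Emit:
play_rows --pt "-0.004 -0.002 0.018 0" --pt "-0.004 -0.002 0.018 0" --pt "0 0 0 0"

```text
time_s: 38.77
ee_pos: [0.6376, -0.2753, 0.0794]
ee_rot: [0.068, 0.998, 0.006, -0.002]
force: [-0.7, 0.3, -3.2]
finger_gap: 0.0148
```

```bash
python3 plan.py "637.9,-278.5,68,82,20"
```

```text
t38.8 now [ 637.6 -275.3   79.4] head 82.2 tilt z [-0.002  0.013] gap 0.0148 F [-0.7  0.3 -3.2] q6 -1.90
637.9,-278.5,68,82,20 1
   [[-0.0008,-0.0031,0.0114,0.0042]]
```

Emit:
play_rows --pt "-0.0005 -0.0035 0.011 0" --pt "0 0 0 0"

```text
time_s: 38.93
ee_pos: [0.6369, -0.2767, 0.0673]
ee_rot: [0.067, 0.998, 0.007, -0.003]
force: [-0.6, 0.7, -3.0]
finger_gap: 0.0148
```

```bash
python3 plan.py "637.9,-278.5,60,82,20"; python3 - <<'E'
from h import *
c=snap("scene","scene13"); im=cv2.imread("pics/scene13.png")
cv2.imwrite("pics/v12.png",cv2.resize(im[200:300,120:220],None,fx=6,fy=6,interpolation=cv2.INTER_CUBIC))
E
```

```text
t38.9 now [ 636.9 -276.7   67.3] head 82.3 tilt z [-0.004  0.014] gap 0.0148 F [-0.6  0.7 -3. ] q6 -1.90
637.9,-278.5,60,82,20 1
   [[-0.0012,-0.0017,0.0073,0.006]]
```

View pics/v12.png

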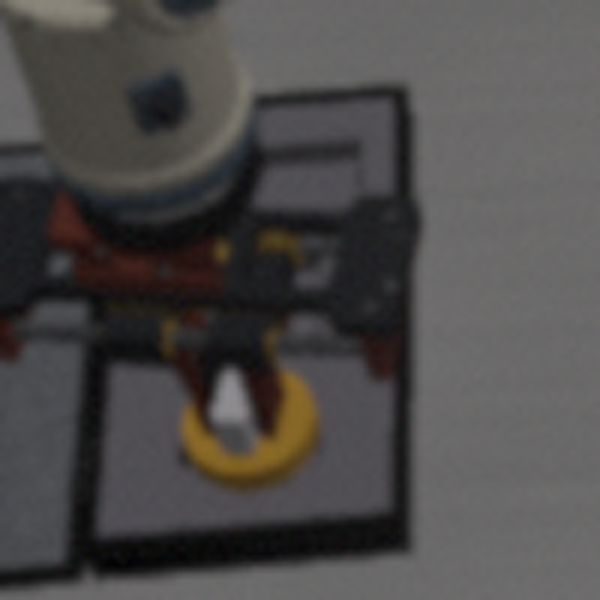

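The round die is held level over its pocket, with the left catch mark at (185,458) and the die's left edge at 183. I lower gently.

Emit:
play_rows --pt "-0.001 -0.0015 0.003 0" --pt "0 0 0.003 0" --pt "0 0 0.002 0"

```text
time_s: 39.23
ee_pos: [0.6396, -0.2778, 0.0646]
ee_rot: [0.066, 0.998, 0.006, 0.001]
force: [0.6, 0.0, -1.4]
finger_gap: 0.0149
```

```bash
python3 plan.py "637.9,-278.5,60,82,20"
```

```text
t39.2 now [ 639.6 -277.8   64.6] head 82.4 tilt z [0.003 0.012] gap 0.0149 F [ 0.6  0.  -1.4] q6 -1.90
637.9,-278.5,60,82,20 1
   [[0.0015,-0.0009,0.0046,0.0073]]
```

Emit:
play_rows --pt "0.0015 -0.0007 0.003 0" --pt "0.0005 0 0.003 0"

```text
time_s: 39.4
ee_pos: [0.639, -0.2783, 0.0622]
ee_rot: [0.066, 0.998, 0.005, 0.004]
force: [-1.5, -1.3, -1.3]
finger_gap: 0.0147
```

```bash
python3 plan.py "637.9,-278.5,57,82,20"
```

```text
t39.4 now [ 639.  -278.3   62.2] head 82.4 tilt z [0.008 0.01 ] gap 0.0147 F [-1.5 -1.3 -1.3] q6 -1.90
637.9,-278.5,57,82,20 1
   [[0.0011,-0.0003,0.0052,0.0078]]
```

Emit:
play_rows --pt "0.001 0 0.003 0" --pt "0 0 0.003 0" --pt "0 0 0.002 0"

```text
time_s: 39.65
ee_pos: [0.6386, -0.279, 0.0557]
ee_rot: [0.066, 0.998, 0.004, 0.005]
force: [0.1, -0.4, 0.2]
finger_gap: 0.0144
```

```bash
python3 plan.py "637.9,-278.5,57,82,20"
```

```text
t39.6 now [ 638.6 -279.    55.7] head 82.4 tilt z [0.011 0.008] gap 0.0144 F [ 0.1 -0.4  0.2] q6 -1.91
637.9,-278.5,57,82,20 1
   [[0.0008,0.0004,-0.0013,0.0073]]
```

In the pocket, at the catches. I now push down.

Emit:
play_rows --pt "0 0 0.003 0" --pt "0 0 0.003 0" --pt "0 0 0.003 0" --force 60

```text
time_s: 39.9
ee_pos: [0.6391, -0.279, 0.0486]
ee_rot: [0.066, 0.998, 0.004, 0.006]
force: [-7.8, 4.7, 19.6]
finger_gap: 0.0145
```

```bash
python3 plan.py
```

```text
t39.9 now [ 639.1 -279.    48.6] head 82.4 tilt z [0.013 0.007] gap 0.0145 F [-7.8  4.7 19.6] q6 -1.91
```

Emit:
play_rows --pt "0 0 0.002 0" --pt "0 0 0 0"

```text
time_s: 40.07
ee_pos: [0.6389, -0.279, 0.0488]
ee_rot: [0.066, 0.998, 0.004, 0.006]
force: [2.0, -0.4, -4.0]
finger_gap: 0.0146
```

Emit:
play_rows --pt "0 0 0 0" --pt "0 0 0 0" --pt "0 0 0 0" --pt "0 0 0 0" --fingers 0.5

```text
time_s: 40.4
ee_pos: [0.6388, -0.2786, 0.0469]
ee_rot: [0.066, 0.998, 0.004, 0.006]
force: [-0.7, 0.0, 0.3]
finger_gap: 0.0381
```

Emit:
play_rows --pt "0 0 -0.015 0" --pt "0 0 -0.025 0" --pt "0 0 -0.025 0" --pt "0 0 -0.025 0" --pt "0 0 -0.025 0"

```text
time_s: 40.82
ee_pos: [0.6341, -0.2776, 0.1585]
ee_rot: [0.066, 0.998, 0.008, -0.002]
force: [0.8, -0.6, 0.2]
finger_gap: 0.0437
```

```bash
python3 plan.py "650,-69,160,61,28"; python3 - <<'E'
from fit import *
c=snap("scene","scene14")
for nm in("scene11","scene14"):
    P=hullw(nm,(222,262,260,292),.016); print("sq",nm,cv2.minAreaRect(P))
E
```

```text
t40.8 now [ 634.1 -277.6  158.5] head 82.4 tilt z [-0.003  0.015] gap 0.0437 F [ 0.8 -0.6  0.2] q6 -1.90
650,-69,160,61,28 8
   [[0.0015,0.0261,-0.0002,0.0468],[0.0027,0.026,-0.0002,0.0468],[0.0039,0.0259,-0.0002,0.0468],[0.0051,0.0257,-0.0002,0.0468],[0.0063,0.0254,-0.0002,0.0468]]
   [[0.0075,0.0251,-0.0002,0.0468],[0.0086,0.0247,-0.0002,0.0468],[0.0098,0.0243,-0.0002,0.0468]]
sq scene11 ((656.1309814453125, -69.8382568359375), (57.358680725097656, 59.23163986206055), 58.98959732055664)
sq scene14 ((656.1781616210938, -69.8704833984375), (57.40309143066406, 59.46807098388672), 58.896175384521484)
```

Emit:
play_rows --pt "0.0015 0.026 0 0.047" --pt "0.0027 0.026 0 0.047" --pt "0.004 0.0259 0 0.047" --pt "0.005 0.0257 0 0.047" --pt "0.0063 0.0254 0 0.047"

```text
time_s: 41.28
ee_pos: [0.6477, -0.1515, 0.178]
ee_rot: [0.192, 0.981, 0.003, 0.009]
force: [0.1, 0.3, -0.3]
finger_gap: 0.0441
```

Emit:
play_rows --pt "0.0075 0.025 0 0.047" --pt "0.0086 0.0247 0 0.047" --pt "0.007 0.017 0 0.047" --pt "0 0 0 0"

```text
time_s: 41.62
ee_pos: [0.6552, -0.0728, 0.1831]
ee_rot: [0.263, 0.965, 0.005, 0.011]
force: [0.2, 0.7, 0.1]
finger_gap: 0.0438
```

```bash
python3 plan.py "650,-69.2,75,59.3,20"; python3 - <<'E'
from fit import *
c=snap("top","top4")
P=hullw("top4",(305,174,338,206),.016); print("sq",cv2.minAreaRect(P))
c=snap("scene","scene15")
P=hullw("scene15",(222,262,260,292),.016); print("sq",cv2.minAreaRect(P))
E
```

```text
t41.6 now [655.2 -72.8 183.1] head 59.5 tilt z [0.024 0.005] gap 0.0438 F [0.2 0.7 0.1] q6 -1.20
650,-69.2,75,59.3,20 6
   [[0.0011,0.0001,0.018,0.0007],[0.0011,0.0001,0.018,0.0007],[0.0011,0.0001,0.018,0.0007],[0.0011,0.0001,0.018,0.0007],[0.0011,0.0001,0.018,0.0007]]
   [[0.0011,0.0001,0.018,0.0007]]
sq ((649.6954345703125, -69.2285385131836), (53.48967742919922, 55.10430908203125), 59.01179122924805)
sq ((656.1465454101562, -69.84756469726562), (57.358680725097656, 59.373435974121094), 58.98959732055664)
```

Emit:
play_rows --pt "0.001 0 0.018 0" --pt "0.001 0 0.018 0" --pt "0.001 0 0.018 0" --pt "0.001 0 0.018 0" --pt "0.001 0 0.018 0"

```text
time_s: 42.13
ee_pos: [0.6561, -0.0811, 0.0987]
ee_rot: [0.262, 0.965, 0.004, 0.019]
force: [0.0, -0.6, 0.5]
finger_gap: 0.0438
```

Emit:
play_rows --pt "0 0 0.012 0" --pt "0 0 0 0"

```text
time_s: 42.3
ee_pos: [0.6542, -0.084, 0.0814]
ee_rot: [0.263, 0.965, 0.003, 0.015]
force: [-0.5, -0.6, -0.7]
finger_gap: 0.0441
```

```bash
python3 plan.py "650.2,-69.2,50,59.3,20"
```

```text
t42.3 now [654.2 -84.   81.4] head 59.5 tilt z [ 0.031 -0.003] gap 0.0441 F [-0.5 -0.6 -0.7] q6 -1.22
650.2,-69.2,50,59.3,20 2
   [[0.0055,0.0054,0.0157,0.0018],[0.0055,0.0054,0.0157,0.0018]]
```

Emit:
play_rows --pt "0.0055 0.006 0.005 0" --pt "0.0055 0.006 0.005 0" --pt "0 0 0 0"

```text
time_s: 42.55
ee_pos: [0.6512, -0.0694, 0.0718]
ee_rot: [0.264, 0.964, 0.003, 0.016]
force: [0.1, -0.4, -0.7]
finger_gap: 0.0442
```

```bash
python3 plan.py "650.2,-69.2,40,59.3,20"
```

```text
t42.5 now [651.2 -69.4  71.8] head 59.4 tilt z [ 0.032 -0.003] gap 0.0442 F [ 0.1 -0.4 -0.7] q6 -1.19
650.2,-69.2,40,59.3,20 2
   [[0.0005,-0.0002,0.0159,0.0005],[0.0005,-0.0002,0.0159,0.0005]]
```

Emit:
play_rows --pt "0.001 0.0005 0.014 0" --pt "0.001 0.0005 0.014 0" --pt "0 0 0.003 0"

```text
time_s: 42.8
ee_pos: [0.6529, -0.0667, 0.042]
ee_rot: [0.263, 0.964, 0.003, 0.019]
force: [-0.6, -0.3, 0.2]
finger_gap: 0.044
```

```bash
python3 plan.py "650.2,-69.2,39,59.3,20"
```

```text
t42.8 now [652.9 -66.7  42. ] head 59.5 tilt z [ 0.038 -0.004] gap 0.0440 F [-0.6 -0.3  0.2] q6 -1.19
650.2,-69.2,39,59.3,20 1
   [[0.001,-0.0035,0.003,0.0028]]
```

Emit:
play_rows --pt "0.001 -0.0035 0.003 0.002" --pt "0 0 0 0"

```text
time_s: 42.97
ee_pos: [0.6494, -0.069, 0.0365]
ee_rot: [0.264, 0.964, 0.003, 0.018]
force: [-0.2, 0.2, -0.5]
finger_gap: 0.0441
```

Emit:
play_rows --pt "0 0 0.001 0" --pt "0 0 0 0" --pt "0 0 0 0" --pt "0 0 0 0" --pt "0 0 0 0" --fingers 1 --force 50

```text
time_s: 43.38
ee_pos: [0.65, -0.0704, 0.0373]
ee_rot: [0.265, 0.964, 0.002, 0.019]
force: [-4.0, -3.0, 4.8]
finger_gap: 0.0151
```

Emit:
play_rows --pt "0 0 0 0"

```text
time_s: 43.47
ee_pos: [0.65, -0.0704, 0.0374]
ee_rot: [0.265, 0.964, 0.002, 0.019]
force: [-0.2, -0.1, -0.5]
finger_gap: 0.0147
```

```bash
python3 plan.py ",,115,,20" "562,-282,118,92.2,26"
```

```text
t43.5 now [650.  -70.4  37.4] head 59.3 tilt z [ 0.038 -0.006] gap 0.0147 F [-0.2 -0.1 -0.5] q6 -1.20
,,115,,20 4
   [[0.0,0.0,-0.0194,-0.0],[0.0,0.0,-0.0194,-0.0],[0.0,0.0,-0.0194,-0.0],[0.0,0.0,-0.0194,-0.0]]
562,-282,118,92.2,26 9
   [[-0.0036,-0.0252,-0.0003,-0.0638],[-0.002,-0.0254,-0.0003,-0.0638],[-0.0004,-0.0255,-0.0003,-0.0638],[0.0013,-0.0254,-0.0003,-0.0638],[0.0029,-0.0253,-0.0003,-0.0638]]
   [[0.0045,-0.0251,-0.0003,-0.0638],[0.0061,-0.0247,-0.0003,-0.0638],[0.0076,-0.0243,-0.0003,-0.0638],[0.0092,-0.0238,-0.0003,-0.0638]]
```

Emit:
play_rows --pt "0 0 -0.019 0" --pt "0 0 -0.02 0" --pt "0 0 -0.02 0" --pt "0 0 -0.02 0"

```text
time_s: 43.8
ee_pos: [0.6427, -0.0688, 0.1087]
ee_rot: [0.265, 0.964, 0.002, 0.011]
force: [-0.0, -0.4, -2.2]
finger_gap: 0.0148
```

Emit:
play_rows --pt "-0.0036 -0.0252 -0.001 -0.064" --pt "-0.002 -0.0254 -0.001 -0.064" --pt "0 -0.0255 -0.001 -0.064" --pt "0.0013 -0.0254 -0.001 -0.064" --pt "0.003 -0.0253 -0.001 -0.064"

```text
time_s: 44.22
ee_pos: [0.5961, -0.1841, 0.1175]
ee_rot: [0.096, 0.995, 0.001, 0.015]
force: [-0.0, -0.1, -2.3]
finger_gap: 0.0146
```

Emit:
play_rows --pt "0.0045 -0.025 -0.001 -0.064" --pt "0.006 -0.0247 -0.001 -0.064" --pt "0.0076 -0.0243 -0.001 -0.05" --pt "0.0045 -0.012 0 -0.02" --pt "0 0 0 0"

```text
time_s: 44.63
ee_pos: [0.5594, -0.2745, 0.1169]
ee_rot: [-0.007, 1.0, 0.0, 0.013]
force: [0.4, -1.2, -2.3]
finger_gap: 0.0146
```

```bash
python3 plan.py "562,-282.2,85,92.2,20"
```

```text
t44.6 now [ 559.4 -274.5  116.9] head 90.9 tilt z [0.025 0.001] gap 0.0146 F [ 0.4 -1.2 -2.3] q6 -2.10
562,-282.2,85,92.2,20 2
   [[-0.0012,-0.0039,0.016,-0.0117],[-0.0012,-0.0039,0.016,-0.0117]]
```

Emit:
play_rows --pt "-0.0012 -0.004 0.016 -0.012" --pt "-0.0012 -0.004 0.014 -0.012" --pt "0 0 0 0"

```text
time_s: 44.88
ee_pos: [0.5631, -0.2822, 0.0857]
ee_rot: [-0.018, 1.0, 0.001, 0.013]
force: [-0.2, 0.5, -2.7]
finger_gap: 0.015
```

```bash
python3 plan.py "562,-282.2,69,92.2,20"
```

```text
t44.9 now [ 563.1 -282.2   85.7] head 92.1 tilt z [0.026 0.002] gap 0.0150 F [-0.2  0.5 -2.7] q6 -2.13
562,-282.2,69,92.2,20 1
   [[0.0011,0.0001,0.0167,-0.0017]]
```

Emit:
play_rows --pt "0.001 0 0.009 -0.001" --pt "0.0005 0 0.009 0" --pt "0 0 0 0"

```text
time_s: 45.13
ee_pos: [0.5625, -0.2796, 0.0648]
ee_rot: [-0.019, 1.0, 0.002, 0.012]
force: [0.0, 1.0, -2.1]
finger_gap: 0.0149
```

```bash
python3 plan.py "562,-282.2,69,92.2,20"; python3 - <<'E'
from h import *
c=snap("scene","scene16"); im=cv2.imread("pics/scene16.png")
cv2.imwrite("pics/v13.png",cv2.resize(im[200:300,120:220],None,fx=6,fy=6,interpolation=cv2.INTER_CUBIC))
E
```

```text
t45.1 now [ 562.5 -279.6   64.8] head 92.2 tilt z [0.024 0.004] gap 0.0149 F [ 0.   1.  -2.1] q6 -2.13
562,-282.2,69,92.2,20 1
   [[0.0006,-0.0025,-0.0042,0.0004]]
```

View pics/v13.png

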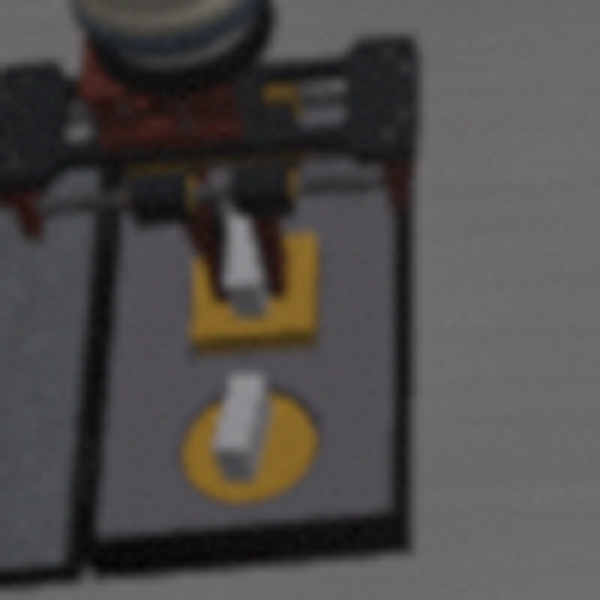

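The round die sits flush at (250,445). The square die is just above its pocket, aligned with the case. I correct y and lower.

Emit:
play_rows --pt "0.0005 -0.003 -0.001 0" --pt "0 0 0 0"

```text
time_s: 45.35
ee_pos: [0.5627, -0.2821, 0.067]
ee_rot: [-0.02, 1.0, 0.002, 0.013]
force: [0.1, -0.0, -1.8]
finger_gap: 0.0147
```

Emit:
play_rows --pt "0 0 0.003 0" --pt "0 0 0.003 0"

```text
time_s: 45.52
ee_pos: [0.5638, -0.2825, 0.0631]
ee_rot: [-0.02, 1.0, 0.001, 0.014]
force: [-6.4, 2.7, 13.3]
finger_gap: 0.0145
```

```bash
python3 plan.py "562,-282.2,60,92.2,20"
```

```text
t45.5 now [ 563.8 -282.5   63.1] head 92.3 tilt z [0.028 0.002] gap 0.0145 F [-6.4  2.7 13.3] q6 -2.14
562,-282.2,60,92.2,20 1
   [[0.0017,0.0004,0.0031,0.0016]]
```

Emit:
play_rows --pt "0.002 0 -0.0005 0" --pt "0 0 0.001 0"

```text
time_s: 45.68
ee_pos: [0.5621, -0.2829, 0.0634]
ee_rot: [-0.02, 1.0, 0.0, 0.015]
force: [0.1, 0.6, -1.5]
finger_gap: 0.0146
```

```bash
python3 plan.py "562,-282.2,60,92.2,20"
```

```text
t45.7 now [ 562.1 -282.9   63.4] head 92.3 tilt z [0.03  0.001] gap 0.0146 F [ 0.1  0.6 -1.5] q6 -2.14
562,-282.2,60,92.2,20 1
   [[0.0001,0.0007,0.0034,0.0015]]
```

Emit:
play_rows --pt "0.0005 0.0007 0.0025 0" --pt "0.0005 0 0.0025 0"

```text
time_s: 45.85
ee_pos: [0.5614, -0.2824, 0.0586]
ee_rot: [-0.02, 1.0, 0.0, 0.015]
force: [-0.0, 0.1, -1.6]
finger_gap: 0.0146
```

```bash
python3 plan.py "562,-282.2,60,92.2,20"
```

```text
t45.9 now [ 561.4 -282.4   58.6] head 92.3 tilt z [0.031 0.001] gap 0.0146 F [-0.   0.1 -1.6] q6 -2.14
562,-282.2,60,92.2,20 1
   [[-0.0006,0.0002,-0.0014,0.0013]]
```

It entered freely. I push through the catches.

Emit:
play_rows --pt "0 0 0.003 0" --pt "0 0 0.003 0" --pt "0 0 0.003 0" --pt "0 0 0.003 0" --force 60

```text
time_s: 46.18
ee_pos: [0.5626, -0.2822, 0.0474]
ee_rot: [-0.02, 1.0, -0.0, 0.017]
force: [0.6, 0.8, 2.1]
finger_gap: 0.0148
```

```bash
python3 plan.py
```

```text
t46.2 now [ 562.6 -282.2   47.4] head 92.3 tilt z [0.033 0.   ] gap 0.0148 F [0.6 0.8 2.1] q6 -2.14
```

Emit:
play_rows --pt "0 0 0.002 0" --pt "0 0 0.0015 0"

```text
time_s: 46.35
ee_pos: [0.5626, -0.2823, 0.0471]
ee_rot: [-0.02, 1.0, -0.0, 0.017]
force: [-4.6, 3.4, 8.7]
finger_gap: 0.0146
```

Emit:
play_rows --pt "0 0 0 0" --pt "0 0 0 0" --pt "0 0 0 0" --pt "0 0 0 0" --fingers 0.5

```text
time_s: 46.68
ee_pos: [0.5627, -0.2829, 0.0468]
ee_rot: [-0.02, 1.0, -0.001, 0.017]
force: [1.4, 0.1, -0.9]
finger_gap: 0.0377
```

Emit:
play_rows --pt "0 0 -0.015 0" --pt "0 0 -0.025 0" --pt "0 0 -0.03 0" --pt "0 0 -0.03 0" --pt "0 0 -0.03 0"

```text
time_s: 47.1
ee_pos: [0.5541, -0.2806, 0.1668]
ee_rot: [-0.02, 1.0, 0.005, 0.008]
force: [0.5, 0.4, 0.5]
finger_gap: 0.0442
```

Emit:
play_rows --pt "0.02 0.03 0 0" --pt "0.02 0.03 0 0" --pt "0.02 0.03 0 0" --pt "0 0.03 0 0" --pt "0 0.03 0 0"

```text
time_s: 47.52
ee_pos: [0.4899, -0.1364, 0.1734]
ee_rot: [-0.015, 1.0, 0.0, 0.013]
force: [0.5, 0.7, 0.1]
finger_gap: 0.0438
```

```bash
python3 plan.py; python3 - <<'E'
from h import *
c=snap("scene","scene17"); im=cv2.imread("pics/scene17.png")
a=im[140:300,120:440]
cv2.imwrite("pics/v14.png",cv2.resize(a,None,fx=2.5,fy=2.5,interpolation=cv2.INTER_CUBIC))
E
```

```text
t47.5 now [ 489.9 -136.4  173.4] head 91.8 tilt z [0.027 0.001] gap 0.0438 F [0.5 0.7 0.1] q6 -1.95
```

View pics/v14.png

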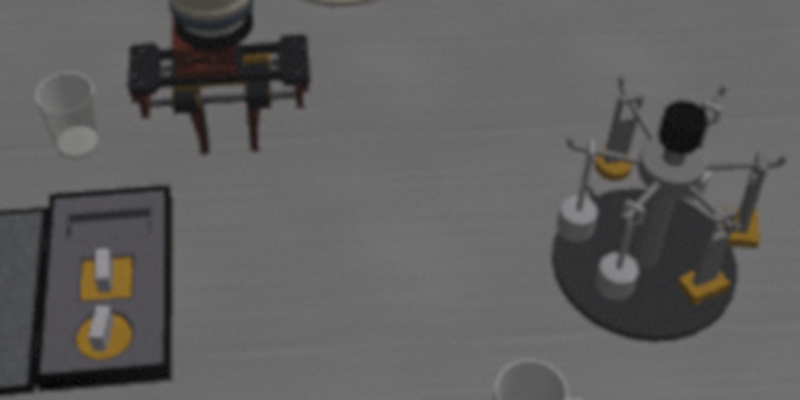

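Three stamps hang on the free hooks, with feet at (613,165), (745,228) and (705,287). Both dies are seated flush and the bench is clear. I hand in.

Emit:
play_rows --pt "0 0 -0.01 0" --pt "0 0 0 0" --pt "0 0 0 0" --pt "0 0 0 0" --pt "0 0 0 0"

```text
time_s: 47.98
ee_pos: [0.4901, -0.1318, 0.1848]
ee_rot: [-0.018, 1.0, 0.001, 0.014]
force: [-0.5, 0.2, 0.3]
finger_gap: 0.0438
```

```bash
python3 -c "
from workcell import env
print(env.job_done())"
```

```text
the job is handed in; nothing more can be done
None
```

The kit is put away, and I handed the job in at about 48 s of the allowed 210 s. No verdict was given.

- **Stamps:** All three were present. Each hangs on its own free hook (hook2, hook3, hook1), and I turned that hook forward over the pointer by the knob before hanging. Two measured peg angles were about -160°, against the pointer's -160°; hook3 I set from the measured knob turn only. The last picture shows all three hanging clear of the bench.
- **Dies:** The round and square dies were out; the long die was absent. I pushed both through the catches. Their underside heights came out at 10.1 mm (round) and 9.7 mm (square), against a floor at 10 mm. Both look flush in the last picture.
- **Bystanders:** I did not touch the jug, beaker or soaps. The last crop shows the beaker and part of the jug upright; I did not measure positions or view the soaps again at the end. No die was seen knocked aside.
- **Snags:** The square die touched the pocket edge once at about 13 N. I moved it 2 mm and it went in freely. The scene camera's die centres read about 6 to 9 mm farther in x than the top camera's, probably because the die's side was visible, so I used the top camera for them.

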